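# Pack a coupling kit into two stacking trays

## Task

Pack the kit in the two stacking trays: in the tray without a handle put the ball bearing on the left round pad and the coupling hub on the right one (left and right as seen from the robot), both flat and centred; then stack the tray with the handle squarely on top, its four pins fully down in the sockets. Only then put the brass nipple, lying, centred on the upper tray's left pad, over the bearing, and the pipe plug, standing on its head as it is now, centred on the right pad, over the hub; leave the brass elbow and the tape roll where they lie.

Things in the scene. Friction and masses are not known exactly. Their poses are not given: they have to be found in the camera images.
- base_tray: lower tray, fixed, grey, no handle, 140 (x) by 230 mm (y). Origin: centre, bench level. Deck top z 17 mm, rims to 23; 24 mm square corner posts at x +-58, y +-103 to z 64, each with a 14.5 mm square, 14 mm deep socket in its top. Flat round 50 mm pads on the deck at x 0, y +55 (left) and -55. +x away from the robot, +y left, turned up to 0.25 rad. Stacked, the upper tray's origin is 52 mm above this one
- top_tray: upper tray, loose, 0.3 kg: same size, deck, rims and pads as the lower one, no posts; origin: centre at pin-tip level. Four round-ended pins below, 10 mm thick, 12 mm long, at x +-58, y +-103 mm; it stands on them. Handle: aluminium bar along x over y = 0, 96 mm long, 14 wide, z 48 to 60 mm, on uprights at x +-43; grip it across y at the middle, where it balances. Fits either way round
- bearing: steel ball bearing lying flat, 40 mm across, 12 mm high, open bore; origin at the centre of its underside, z up
- hub: turned steel coupling hub: round flange 66 mm across, 14 mm thick, on it a round boss 36 mm across up to 38 mm height; origin at the centre of its underside, z up; grip it by the boss
- nipple_mid (a point): brass double nipple, lying: two 16 mm threaded ends and a hexagon (27 mm across corners, 24 mm across flats) between, 46 mm long along its y axis; this point is its centre, 12 mm above what it lies on; can be gripped end to end along its y
- nipple: the same brass nipple; origin on its surface, 12 mm straight below its centre at the start, y along its length
- plug: small plated steel pipe plug standing on its hexagon head (25 mm across corners, 10 mm high) with a 17 mm thread upwards, 24 mm high in all; origin at the centre of its underside, z up; grip it by the thread
- elbow: bystander: brass pipe elbow, 62x47x26 mm, between the trays; origin at its underside
- tape: bystander: black roll of tape, 57 mm across, 19 mm high, between the trays; origin at its underside
Not all that is in view belongs to the job. Several things look just like the bearing: the one meant starts farthest to the robot's left.

How it is judged:
On the way, in this order (a step that is already met when the one before it is completed fails the run):
1. bearing on the left pad and hub on the right pad of the lower tray, released (x of bearing in the frame of base_tray between -0.015 and 0.015 m and y of bearing in the frame of base_tray between 0.04 and 0.07 m and z of bearing in the frame of base_tray between 0.013 and 0.021 m and angle between each of bearing, hub's own z axis and vertical below 0.15 rad and linear speed of each of bearing, hub below 0.02 m/s and x of hub in the frame of base_tray between -0.015 and 0.015 m and y of hub in the frame of base_tray between -0.07 and -0.04 m and z of hub in the frame of base_tray between 0.013 and 0.021 m and contact force between the fingers and bearing below 0.1 N and contact force between the fingers and hub below 0.1 N), for 0.2 s.
2. upper tray stacked, pins down in the sockets, released, bearing and hub still in place (x of bearing in the frame of base_tray between -0.015 and 0.015 m and y of bearing in the frame of base_tray between 0.04 and 0.07 m and z of bearing in the frame of base_tray between 0.013 and 0.021 m and angle between each of bearing, hub's own z axis and vertical below 0.15 rad and linear speed of each of bearing, hub, top_tray below 0.02 m/s and x of hub in the frame of base_tray between -0.015 and 0.015 m and y of hub in the frame of base_tray between -0.07 and -0.04 m and z of hub in the frame of base_tray between 0.013 and 0.021 m and horizontal distance between top_tray and base_tray below 0.006 m and angle between the x axis of top_tray and the x axis of base_tray, either way round below 0.05 rad and angle between top_tray's own z axis and vertical below 0.04 rad and z of top_tray in the frame of base_tray between 0.049 and 0.055 m and contact force between the fingers and top_tray below 0.1 N), for 0.2 s.
3. nipple on the left pad and plug on the right pad of the stacked upper tray (x of bearing in the frame of base_tray between -0.015 and 0.015 m and y of bearing in the frame of base_tray between 0.04 and 0.07 m and z of bearing in the frame of base_tray between 0.013 and 0.021 m and angle between each of bearing, hub, plug's own z axis and vertical below 0.15 rad and linear speed of each of bearing, hub, top_tray, nipple, plug below 0.02 m/s and x of hub in the frame of base_tray between -0.015 and 0.015 m and y of hub in the frame of base_tray between -0.07 and -0.04 m and z of hub in the frame of base_tray between 0.013 and 0.021 m and horizontal distance between top_tray and base_tray below 0.006 m and angle between the x axis of top_tray and the x axis of base_tray, either way round below 0.05 rad and angle between top_tray's own z axis and vertical below 0.04 rad and z of top_tray in the frame of base_tray between 0.049 and 0.055 m and x of nipple_mid in the frame of base_tray between -0.015 and 0.015 m and y of nipple_mid in the frame of base_tray between 0.04 and 0.07 m and z of nipple_mid in the frame of base_tray between 0.075 and 0.087 m and x of plug in the frame of base_tray between -0.015 and 0.015 m and y of plug in the frame of base_tray between -0.07 and -0.04 m and z of plug in the frame of base_tray between 0.065 and 0.073 m and contact force between the fingers and nipple below 0.1 N and contact force between the fingers and plug below 0.1 N), for 0.2 s.
At the end, for the whole second after the job is handed in: Bearing (left pad) and hub (right) flat on the lower tray, nipple lying (left) and plug standing (right) on the upper, each within 15 mm of its pad's centre along the tray's x and y; upper tray seated: 6 mm, 0.05 rad, height 52 +-3 mm above the lower, level. All released, at rest (x of bearing in the frame of base_tray between -0.015 and 0.015 m and y of bearing in the frame of base_tray between 0.04 and 0.07 m and z of bearing in the frame of base_tray between 0.013 and 0.021 m and angle between each of bearing, hub, plug's own z axis and vertical below 0.15 rad and linear speed of each of bearing, hub, top_tray, nipple, plug below 0.02 m/s and x of hub in the frame of base_tray between -0.015 and 0.015 m and y of hub in the frame of base_tray between -0.07 and -0.04 m and z of hub in the frame of base_tray between 0.013 and 0.021 m and horizontal distance between top_tray and base_tray below 0.006 m and angle between the x axis of top_tray and the x axis of base_tray, either way round below 0.05 rad and angle between top_tray's own z axis and vertical below 0.04 rad and z of top_tray in the frame of base_tray between 0.049 and 0.055 m and x of nipple_mid in the frame of base_tray between -0.015 and 0.015 m and y of nipple_mid in the frame of base_tray between 0.04 and 0.07 m and z of nipple_mid in the frame of base_tray between 0.075 and 0.087 m and x of plug in the frame of base_tray between -0.015 and 0.015 m and y of plug in the frame of base_tray between -0.07 and -0.04 m and z of plug in the frame of base_tray between 0.065 and 0.073 m); the robot touches nothing.
It fails at once if elbow moved more than 30 mm (distance of elbow from where it was at the start of the episode above 0.03 m).
It fails at once if tape moved more than 30 mm (distance of tape from where it was at the start of the episode above 0.03 m).
It fails at once if nipple put on the handled tray before that is stacked (contact force between nipple and top_tray above 0.1 N and height (world z) of top_tray below 0.03 m).
It fails at once if plug put on the handled tray before that is stacked (contact force between plug and top_tray above 0.1 N and height (world z) of top_tray below 0.03 m).
It also fails if it takes over 115 s, if anything falls off the work surface, if the arm or the gripper's body presses on something with over 40 N, if the wrist force passes 120 N, or if a joint passes its speed limit or range.

## Robot

A 6-joint arm with a two-finger parallel gripper is mounted at the origin on a cart in front of the work surface, level with it; the furniture and walls round the work are solid. World frame = base frame: x ahead of the robot, y to its left, z up, the work surface at z = 0. Lengths are in m, angles in rad, forces in N, time in s.
With the tool pointing down it reaches from about 0.35 to 0.85 m from the base axis. Payload 8.1 kg.
Tool frame: the origin (TCP) lies at the very end of the fingers, on their centre line; the grasp point (between the pads) lies 19 mm behind it; z points along the fingers, y is the direction in which the jaws open and shut (so a half turn about z gives the same grasp; the last joint's range is limited). The gripper opens to 93 mm and grips with 3 to 60 N. Pads are 15 mm wide; open, the fingers measure 128 mm over their backs; the gripper's body (75 mm by 188 mm) begins 65 mm behind the grasp point.
Start: joints at [1.24, 0.13, 1.488, -0, 1.523, -0.085], TCP at [0.146, 0.582, 0.219] pointing down, gripper open.
Joint ranges: [-2.96, 2.96], [-0.89, 2.26], [0.02, 2.5], [-1.34, 4.48], [0, 2.73], [-2.66, 2.66]. Speed limits (rad/s): [2.39, 2.39, 2.79, 3.14, 3.14, 3.14].

## Interface

Orientations are given as a rotation vector (axis times angle).
In Python, from plant import robot gives the robot as it stands.
- The arm moves only by the tool jog_arm, never from a script. Its argument "commands" is a list of rows, each a list of 3 entries, a list of its own where there are three numbers: the shift along the world's x, y, z scaled (see below), then the turn, a rotation vector about the world's x, y, z scaled (see below), then the closure, from -1 (fully open) to 1 (shut), so that 0 is half open. In form: [[[tx, ty, tz], [ax, ay, az], hand], ...]. A call has 1 to 10 rows; each row is the pose to reach, as a shift and turn from the pose measured when the call began, turning the shorter way round; what a row does not reach only later rows make up. The controller multiplies each number of a shift by 0.6 m and each number of a turn by 2 pi rad. A row lasts 1/8 s, in which the tool goes at most 62.5 mm and 10.7 degrees, less where a joint would pass 70% of its speed; a pose out of reach is approached as far as the arm can. A call with a number of a shift or a turn outside -1 to 1 is refused whole. A call with a gripper value outside its range is refused whole. The fingers move at their own pace and stop on an object; "newtons" is the grip in N (left out, the last holds). Time passes only in rows, so rows that repeat a pose let the fingers close. It gives the time, the measured TCP pose, the force and the opening at its end, in the units of the state.
- robot.read_state(): the state, without advancing time (a new reading comes with each control period).
- robot.read_camera(name): name is "side" or "top" or "wrist"; returns a dict with "pixels" (420x560x3 uint8, red, green, blue), "fovy" (degrees; the focal length in pixels is half the picture's height over the tangent of half this angle, whatever the lens; pixels are square), "cx", "cy" (the principal point, pixels), "distortion" ([k1, k2, p1, p2, k3] as OpenCV has them; the pictures are not rectified), "rvec" (rotation vector, rad) and "tvec" (3), from world to camera coordinates, as OpenCV has them; the wrist camera has in their place "tool_from_camera" (4x4, takes a point from camera to tool coordinates, whose origin is the TCP and whose axes are the flange's). Camera axes: x right, y down, z forward; pixel columns grow to the right and rows downward; lengths in m; the calibration is good to about 2 mm. A picture is of the moment at which its call begins: read the wrist's pose just before it. There is no depth.
- robot.close_job(): hands the job in, once; it reports no verdict.
Trained networks look in the newest picture that a camera, given by its name, has taken for a name from the list of things; names that differ only in an ending like _2 or _b are one class to them, and where a whole thing is asked for, a point or a joint stands for the part that bears it (a point fixed in the world has none). Each returns a list of dicts, best first, with "p" (0 to 1); they miss things now and then, are a little off and sometimes report something else, mostly with a low value. They report only what shows in the picture. A call takes as long as a camera call. They do not tell look-alikes from the thing itself.
- robot.trace(camera, name): "pixels" (420x560 bool, what is visible of it) and "uv" ([column, row] in pixels, amid what is visible of it).
The state is a dict: "t": time; "q": joint angles; "dq": joint speeds; "joint_torque": joint torques, N m; "tool_pos": TCP position; "orientation": TCP orientation; "force": force on the tool from outside, world axes, zero at the start; "wrist_torque": the same for the moment, N m; "opening": finger opening in m.
Only numpy, scipy, OpenCV 4.12 (cv2) and the standard library are available. Lean on these libraries where they do the work, as an engineer would, in place of code of your own. Each camera call takes 0.05 s, during which the arm holds its last target.

## Working session

There is one attempt and no reset: what is moved stays moved. The work goes in short steps, Python scripts to look and compute and a tool call to move; the robot and the scene stay as the last step left them, time stands still between calls to the robot, and variables do not carry over. Pictures are saved under pics/ and viewed, and the job is handed in when it is done.

Besides the shell and the picture viewer there is one more tool, called after "Emit:" by a JSON object that holds its "name" and its "arguments". jog_arm: Moves the arm, as the interface text tells. Shifts and turns lie within -1 to 1; 1 stands for 0.6 m of shift or 2 pi rad of turn. Its arguments: {"type":"object","properties":{"commands":{"type":"array"},"newtons":{"type":"number"}},"required":["commands"]}

```bash
ls; mkdir -p pics
cat > h.py <<'E'
import numpy as np, cv2
from plant import robot
def snap(name, fn=None):
    s=robot.read_state(); c=robot.read_camera(name); c['state']=s; c['name']=name
    if fn: cv2.imwrite('pics/'+fn, cv2.cvtColor(c['pixels'],cv2.COLOR_RGB2BGR))
    H,W=c['pixels'].shape[:2]; f=H/2/np.tan(np.radians(c['fovy'])/2)
    c['K']=np.array([[f,0,c['cx']],[0,f,c['cy']],[0,0,1.]]); c['D']=np.array(c['distortion'],float)
    if 'rvec' in c:
        R=cv2.Rodrigues(np.array(c['rvec'],float))[0]; t=np.array(c['tvec'],float).ravel()
    else:
        T=np.eye(4); T[:3,:3]=cv2.Rodrigues(np.array(s['orientation'],float))[0]; T[:3,3]=s['tool_pos']
        W_=np.linalg.inv(T@np.array(c['tool_from_camera'])); R=W_[:3,:3]; t=W_[:3,3]
    c['R']=R;c['t']=t
    return c
def ray(c,uv):
    p=cv2.undistortPoints(np.array(uv,float).reshape(-1,1,2),c['K'],c['D']).reshape(-1,2)
    d=np.c_[p,np.ones(len(p))]@c['R']; o=-c['R'].T@c['t']; return o,d
def onz(c,uv,z):
    o,d=ray(c,uv); return o+d*((z-o[2])/d[:,2])[:,None]
def proj(c,P):
    return cv2.projectPoints(np.array(P,float).reshape(-1,3),cv2.Rodrigues(c['R'])[0],c['t'],c['K'],c['D'])[0].reshape(-1,2)
E
python3 - <<'E'
from h import *
for n in ['top','side','wrist']:
    c=snap(n,n+'0.png'); print(n,c['fovy'],-c['R'].T@c['t'],c['R'][2])
    if n=='top':
        T=c
        for k in ['base_tray','top_tray','bearing','hub','nipple','plug','elbow','tape']:
            for r in robot.trace(n,k): print(k,round(r['p'],2),r['uv'],r['pixels'].sum(), onz(c,r['uv'],0.0)[0].round(3))
print({k:v for k,v in robot.read_state().items()})
E
```

```text
pics
top 49.73431179500349 [0.36367984 0.01755736 1.00084204] [ 0.16590645 -0.01843673 -0.98596914]
base_tray 0.7 [168.7, 182.8] 6811 [0.61  0.242 0.   ]
base_tray 0.34 [315.3, 256.2] 60 [ 0.437 -0.083  0.   ]
top_tray 0.77 [375.9, 172.6] 6231 [ 0.625 -0.229  0.   ]
bearing 0.77 [171.2, 279.2] 250 [0.394 0.233 0.   ]
bearing 0.76 [197.5, 307.5] 278 [0.332 0.175 0.   ]
bearing 0.72 [136.5, 265.7] 275 [0.425 0.309 0.   ]
bearing 0.48 [178.7, 248.1] 221 [0.462 0.217 0.   ]
hub 0.61 [279.1, 156.1] 349 [ 0.668 -0.009  0.   ]
nipple 0.54 [245.9, 267.8] 162 [0.415 0.07  0.   ]
plug 0.56 [318.9, 258.0] 89 [ 0.433 -0.091  0.   ]
elbow 0.59 [279.6, 154.4] 367 [ 0.672 -0.01   0.   ]
tape 0.88 [277.8, 211.9] 332 [ 0.538 -0.003  0.   ]
side 46.56147252314984 [ 0.08188436 -0.79734517  0.57767174] [ 0.39706824  0.77889373 -0.48544966]
wrist 61.38897020758807 [0.0711944  0.6012231  0.38383543] [ 0.26903053 -0.06712629 -0.96078959]
{'t': 0.55, 'q': array([ 1.23958602e+00,  1.30375428e-01,  1.48819065e+00,  7.15898036e-06,
        1.52300431e+00, -8.54172835e-02]), 'dq': array([-0.00033695, -0.00148985, -0.00047988,  0.00055701,  0.00087377,
        0.00011968]), 'joint_torque': array([-5.50663481e-04, -5.59292185e+01, -4.91699445e+01,  7.67527102e-02,
        2.33875145e-02,  1.23898110e-05]), 'tool_pos': array([0.14598428, 0.58197957, 0.21865505]), 'orientation': array([-3.85119860e-01, -3.11789546e+00, -3.65508680e-05]), 'force': array([-0.11357115, -0.00119225, -0.9761683 ]), 'wrist_torque': array([-0.00971947,  0.02042203,  0.01479836]), 'opening': 0.09283533355261198}
```

View pics/top0.png

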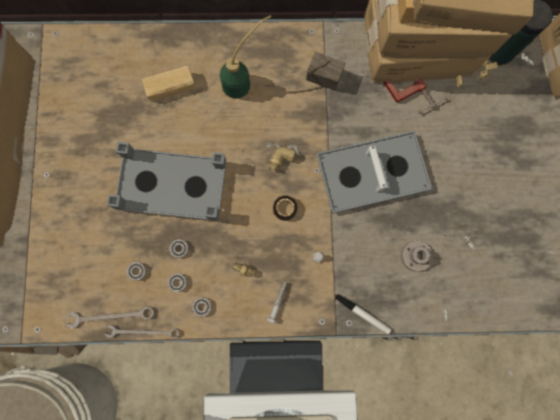

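View pics/side0.png

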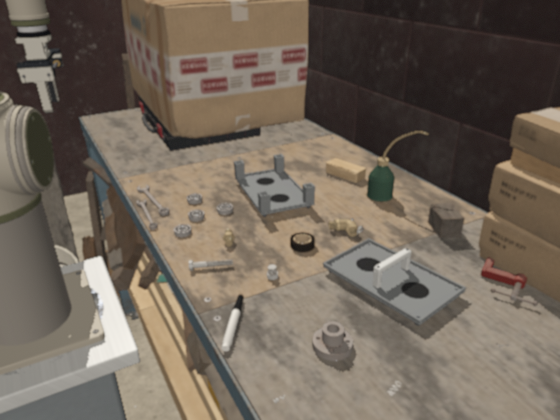

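View pics/wrist0.png

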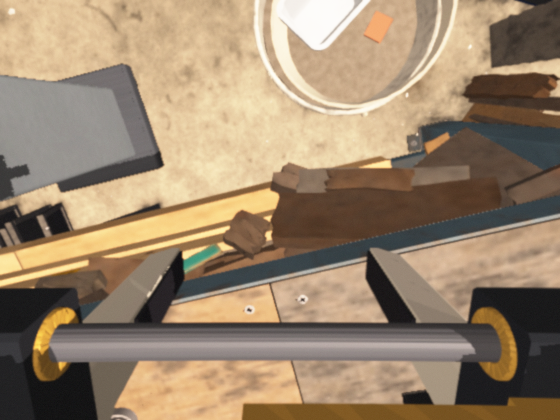

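The top view shows the lower tray at (169,182), the upper tray at (376,172), and the hub at (419,256), which the net missed. The bearing meant is the leftmost, at (136,271). The nipple is at (242,268) and the plug at (318,257). I'll zoom in for accurate pixels.

Run:
```python
import cv2
a=cv2.imread('pics/top0.png')
def crop(x,y,w,h,s,fn):
    b=cv2.resize(a[y:y+h,x:x+w],None,fx=s,fy=s,interpolation=cv2.INTER_CUBIC); cv2.imwrite('pics/'+fn,b)
crop(100,135,140,100,5,'z_base.png'); crop(310,125,130,95,6,'z_top.png'); crop(225,240,220,45,3.6,'z_low.png'); crop(115,230,110,90,6,'z_b.png')
```

```text
(no output)
```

View pics/z_base.png

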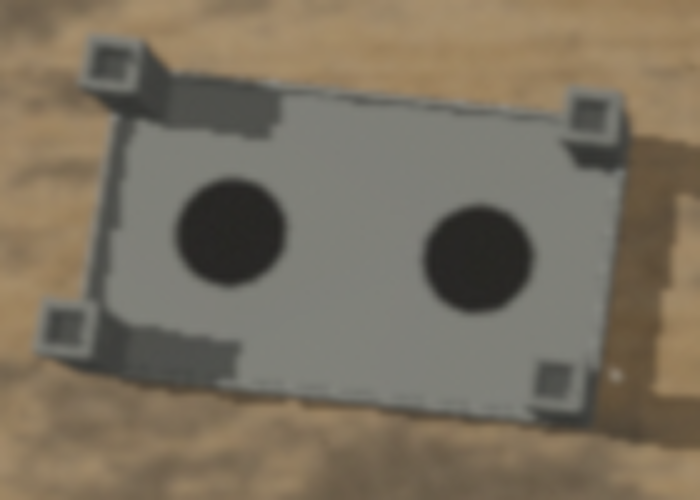

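View pics/z_top.png

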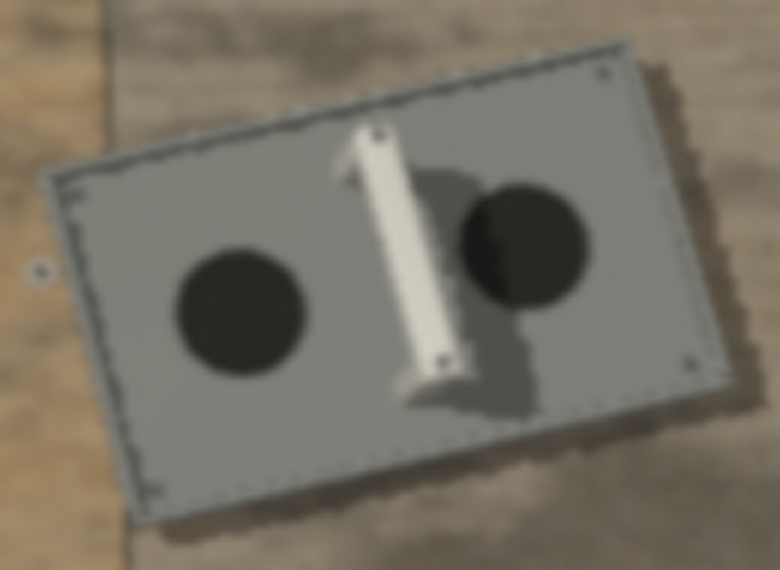

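View pics/z_low.png

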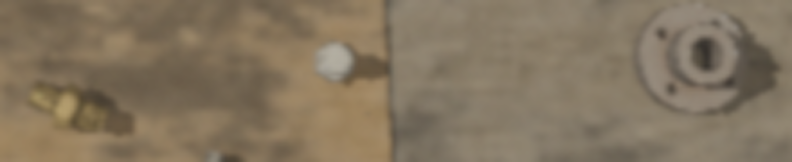

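View pics/z_b.png

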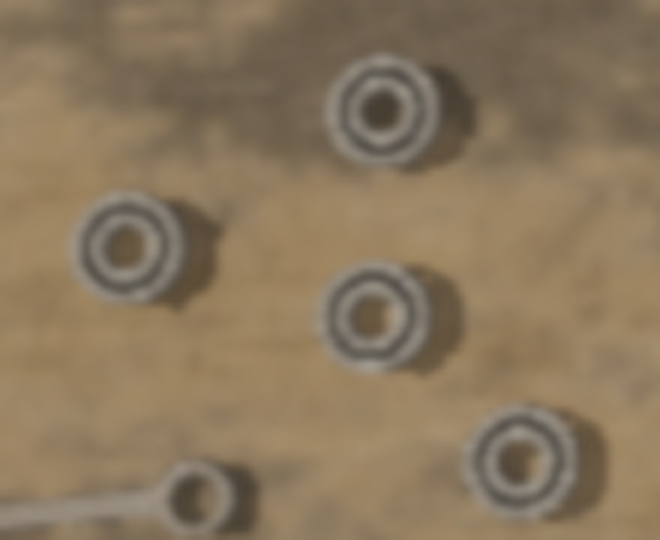

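```bash
cat > m0.py <<'E'
from h import *
c=snap('top')
def P(U,s,x,y,z): 
    U=np.array(U,float).reshape(-1,2); return onz(c,(U+.5)/s-.5+[x,y],z)
def fit(L,W):
    L=np.array(L,float);W=np.array(W,float)[:,:2]
    l=L-L.mean(0);w=W-W.mean(0)
    a=np.arctan2((l[:,0]*w[:,1]-l[:,1]*w[:,0]).sum(),(l*w).sum())
    R=np.array([[np.cos(a),-np.sin(a)],[np.sin(a),np.cos(a)]]);t=W.mean(0)-R@L.mean(0)
    print('pose',t.round(4),a.round(4),'res mm',((L@R.T+t-W)*1e3).round(1).tolist());return t,a
W=np.r_[P([(113,62),(594,115),(555,381),(66,327)],5,100,135,.064),P([(232,232),(478,259)],5,100,135,.017)]
fit([(.058,.103),(.058,-.103),(-.058,-.103),(-.058,.103),(0,.055),(0,-.055)],W)
W=np.r_[P([(241,312),(526,246)],6,310,125,.017),P([(379,134),(444,361)],6,310,125,.060)]
fit([(0,.055),(0,-.055),(.043,0),(-.043,0)],W)
print('hub flange',P((690,58),3.6,225,240,.014),'boss',P((705,54),3.6,225,240,.038))
print('bearing',P([(130,248)],6,115,230,.012))
print('plug',P((335,61),3.6,225,240,.02)); n=P([(33,92),(103,122)],3.6,225,240,.012);print('nip',n,n.mean(0))
s=snap('side')
E
python3 m0.py
```

```text
pose [0.6035 0.2333] -0.1336 res mm [[0.1, 0.1], [-0.2, 1.0], [0.0, -0.1], [0.3, -0.2], [0.0, -0.3], [-0.2, -0.5]]
pose [ 0.624  -0.2198] 0.2127 res mm [[0.2, -0.5], [0.1, 0.3], [-0.3, 0.0], [0.0, 0.2]]
hub flange [[ 0.4323441  -0.30278465  0.014     ]] boss [[ 0.43284437 -0.30407519  0.038     ]]
bearing [[0.41326108 0.30546996 0.012     ]]
plug [[ 0.43477802 -0.08657981  0.02      ]]
nip [[0.42074847 0.0954666  0.012     ]
 [0.40185543 0.05358879 0.012     ]] [0.41130195 0.0745277  0.012     ]
```

Emit:
{"name": "jog_arm", "arguments": {"commands": [[[0.445,-0.461,-0.05],[0,0,0.0175],-0.3],[[0.445,-0.461,-0.05],[0,0,0.0175],-0.3],[[0.445,-0.461,-0.05],[0,0,0.0175],-0.3],[[0.445,-0.461,-0.05],[0,0,0.0175],-0.3],[[0.445,-0.461,-0.05],[0,0,0.0175],-0.3],[[0.445,-0.461,-0.05],[0,0,0.0175],-0.3],[[0.445,-0.461,-0.05],[0,0,0.0175],-0.3],[[0.445,-0.461,-0.05],[0,0,0.0175],-0.3],[[0.445,-0.461,-0.05],[0,0,0.0175],-0.3]], "newtons": 25}}

```text
t: 1.78
tool_pos: [0.4122, 0.3065, 0.1888]
orientation: [-0.211, -3.134, -0.001]
force: [0.1, -0.5, -0.1]
opening: 0.0603
```

Run:
```python
from h import *
c=snap('wrist','w1.png'); s=c['state']
print(s['tool_pos'],s['orientation'],s['opening'])
R=cv2.Rodrigues(s['orientation'])[0]; print(R.round(3))
print('TCP',proj(c,s['tool_pos']),'pred bearing',proj(c,[.4133,.3055,.012]))
for r in robot.trace('wrist','bearing'): 
    ys,xs=np.nonzero(r['pixels']); print(r['p'],r['uv'],xs.min(),xs.max(),ys.min(),ys.max(),onz(c,r['uv'],.012))
```

```text
[0.41218832 0.30652107 0.18883465] [-2.11194099e-01 -3.13429743e+00 -8.72255201e-04] 0.060301327569163045
[[-0.991  0.134 -0.   ]
 [ 0.134  0.991  0.001]
 [ 0.     0.001 -1.   ]]
TCP [[273.40914486 264.94228044]] pred bearing [[272.90178069 189.62076209]]
0.84 [173.4, 174.2] 161 203 152 194 [[0.38504634 0.21139899 0.012     ]]
0.84 [107.9, 124.6] 91 138 105 148 [[0.33115278 0.16125545 0.012     ]]
0.63 [190.5, 237.3] 174 214 222 255 [[0.45168935 0.21478926 0.012     ]]
0.57 [279.1, 193.8] 254 293 168 207 [[0.41834214 0.31102813 0.012     ]]
```

View pics/w1.png

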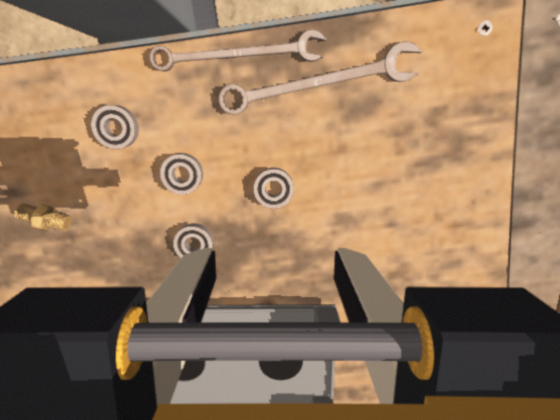

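The wrist view shows the target bearing at (273,188), about 2 px from the top-view prediction. Going down.

Emit:
{"name": "jog_arm", "arguments": {"commands": [[[0,-0.002,-0.1],[0,0,0],-0.3],[[0,-0.002,-0.2],[0,0,0],-0.3],[[0,-0.002,-0.26],[0,0,0],-0.3],[[0,-0.002,-0.29],[0,0,0],-0.3],[[0,-0.002,-0.309],[0,0,0],-0.3],[[0,-0.002,-0.309],[0,0,0],-0.3],[[0,-0.002,-0.309],[0,0,0],0.5],[[0,-0.002,-0.309],[0,0,0],0.5],[[0,-0.002,-0.309],[0,0,0],0.5],[[0,-0.002,-0.309],[0,0,0],0.5]], "newtons": 25}}

```text
t: 3.12
tool_pos: [0.4129, 0.3058, 0.0044]
orientation: [0.21, 3.133, 0.002]
force: [-0.7, -0.9, 5.9]
opening: 0.0392
```

Emit:
{"name": "jog_arm", "arguments": {"commands": [[[0,0,0.1],[0,0,0],0.5],[[0,0,0.2],[0,0,0],0.5],[[0.1,-0.01,0.2],[0,0,0],0.5],[[0.2,-0.02,0.2],[0,0,0],0.5],[[0.28,-0.025,0.2],[0,0,0],0.5],[[0.33,-0.03,0.2],[0,0,0],0.5],[[0.33,-0.03,0.2],[0,0,0],0.5],[[0.33,-0.03,0.2],[0,0,0],0.5]]}}

```text
t: 4.12
tool_pos: [0.6099, 0.2878, 0.1237]
orientation: [-0.21, -3.134, -0.001]
force: [0.1, -0.1, -0.9]
opening: 0.0388
```

Run:
```python
from h import *
c=snap('wrist','w2.png'); s=c['state']
print(s['tool_pos'],s['orientation'],s['opening'],s['force'])
t=np.array([.6035,.2333]);a=-.1336
def B(x,y,z): return [t[0]+x*np.cos(a)-y*np.sin(a),t[1]+x*np.sin(a)+y*np.cos(a),z]
L=[B(-.058,.103,.064),B(-.058,-.103,.064),B(.058,.103,.064),B(0,.055,.017),B(0,-.055,.017)]
uv=proj(c,L);print(uv.round(1).tolist())
im=cv2.imread('pics/w2.png')
for p in uv: cv2.circle(im,tuple(int(round(v)) for v in p),2,(0,0,255),-1)
cv2.imwrite('pics/w2b.png',im)
```

```text
[0.60989891 0.28779499 0.1236968 ] [-2.09970309e-01 -3.13436914e+00 -1.36242445e-03] 0.038790823194127994 [ 0.07599359 -0.11144019 -0.9256122 ]
[[350.5, 140.4], [17.1, 139.5], [340.9, 304.9], [273.8, 208.8], [135.6, 208.9]]
```

View pics/w2b.png

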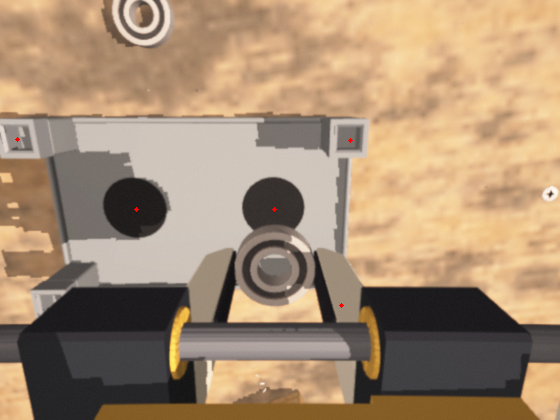

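The tray overlay matches the wrist view to about 1–2 px. Lowering the bearing.

Emit:
{"name": "jog_arm", "arguments": {"commands": [[[0,0,-0.08],[0,0,0],0.5],[[0,0,-0.13],[0,0,0],0.5],[[0,0,-0.155],[0,0,0],0.5],[[0,0,-0.165],[0,0,0],0.5],[[0,0,-0.17],[0,0,0],0.5],[[0,0,-0.17],[0,0,0],0.5],[[0,0,-0.17],[0,0,0],0.5],[[0,0,-0.17],[0,0,0],-0.18],[[0,0,-0.17],[0,0,0],-0.18],[[0,0,-0.17],[0,0,0],-0.18]]}}

```text
t: 5.42
tool_pos: [0.6099, 0.288, 0.0222]
orientation: [0.209, 3.134, 0.002]
force: [1.1, -0.1, 0.4]
opening: 0.0542
```

Emit:
{"name": "jog_arm", "arguments": {"commands": [[[0,0,0.05],[0,0,0],-0.18],[[0,0,0.15],[0,0,0],-0.18],[[0,0,0.22],[0,0,0],-0.18],[[-0.05,-0.1,0.22],[0,0,0],-0.18],[[-0.1,-0.2,0.22],[0,0,0],-0.3],[[-0.1,-0.2,0.22],[0,0,0],-0.3]]}}

```text
t: 6.18
tool_pos: [0.5478, 0.1651, 0.1534]
orientation: [-0.213, -3.133, 0.0]
force: [0.1, 0.6, 0.3]
opening: 0.06
```

Run:
```python
from h import *
c=snap('wrist','w3.png'); s=c['state']
print(s['tool_pos'],s['orientation'],s['opening'],s['force'])
for r in robot.trace('wrist','bearing'): 
    ys,xs=np.nonzero(r['pixels']); print(r['p'],r['uv'],xs.min(),xs.max(),ys.min(),ys.max(),onz(c,r['uv'],.029))
print(proj(c,[.6108,.2878,.029]))
```

```text
[0.54779156 0.16510601 0.15341202] [-2.13231862e-01 -3.13284578e+00  1.32614173e-04] 0.059950272777041916 [0.12754887 0.5817858  0.29629005]
0.9 [423.4, 252.8] 395 445 225 271 [[0.61115639 0.28899712 0.029     ]]
0.66 [311.5, 5.5] 289 334 0 15 [[0.40542871 0.21222782 0.029     ]]
0.58 [327.1, 83.9] 294 343 60 111 [[0.45997852 0.21859747 0.029     ]]
[[422.00408475 252.59396898]]
```

View pics/w3.png

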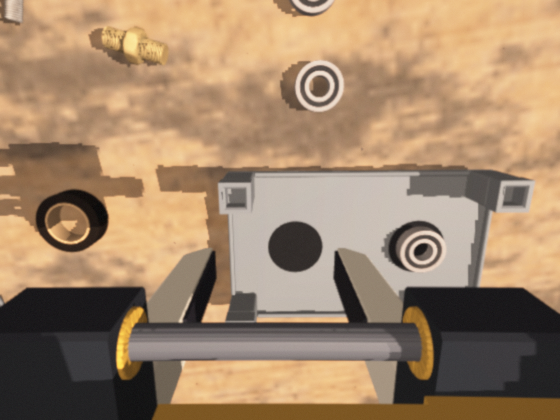

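The bearing sits centred on the left pad at (423,248). Next is the hub.

Emit:
{"name": "jog_arm", "arguments": {"commands": [[[-0.03,-0.1,0.05],[0,0,0],-0.3],[[-0.06,-0.2,0.05],[0,0,0],-0.3],[[-0.09,-0.3,0.05],[0,0,0],-0.3],[[-0.11,-0.4,0.05],[0,0,0],-0.3],[[-0.13,-0.5,0.05],[0,0,0],-0.3],[[-0.15,-0.6,0.05],[0,0,0],-0.3],[[-0.17,-0.7,0.05],[0,0,0],-0.3],[[-0.192,-0.781,0.05],[0,0,0],-0.3],[[-0.192,-0.781,0.05],[0,0,0],-0.3],[[-0.192,-0.781,0.05],[0,0,0],-0.3]]}}

```text
t: 7.52
tool_pos: [0.4357, -0.3009, 0.1847]
orientation: [0.212, 3.133, 0.003]
force: [0.9, 0.5, -0.8]
opening: 0.0604
```

Run:
```python
from h import *
c=snap('wrist','w4.png'); s=c['state']
print(s['t'],s['tool_pos'],s['orientation'],s['opening'],s['force'],s['q'])
for r in robot.trace('wrist','hub'): 
    ys,xs=np.nonzero(r['pixels']); print(r['p'],r['uv'],xs.min(),xs.max(),ys.min(),ys.max(),onz(c,r['uv'],.02))
print(proj(c,[[.4325,-.3035,.014],[.4325,-.3035,.038]]))
```

```text
7.525 [ 0.43574005 -0.30091139  0.18472867] [2.11576230e-01 3.13279117e+00 3.09568869e-03] 0.06039383196712604 [ 0.87611372  0.544025   -0.75456917] [-0.70305473 -0.04275321  1.72852075  0.00259152  1.45565743 -2.13928134]
0.88 [269.9, 182.0] 235 301 152 218 [[ 0.42669807 -0.3031223   0.02      ]]
[[270.40198536 186.60483474]
 [270.17283893 192.36337147]]
```

View pics/w4.png

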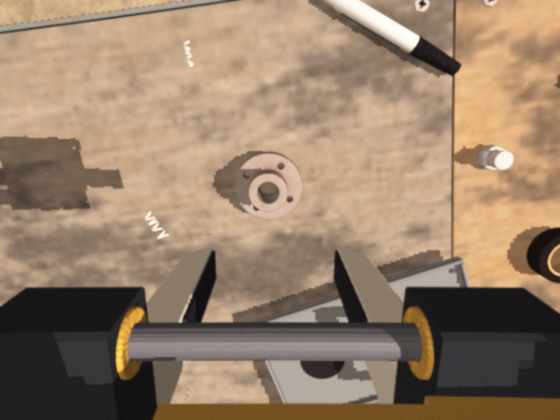

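Emit:
{"name": "jog_arm", "arguments": {"commands": [[[-0.008,-0.006,-0.1],[0,0,0],-0.3],[[-0.008,-0.006,-0.18],[0,0,0],-0.3],[[-0.008,-0.006,-0.23],[0,0,0],-0.3],[[-0.008,-0.006,-0.26],[0,0,0],-0.3],[[-0.008,-0.006,-0.277],[0,0,0],-0.3],[[-0.008,-0.006,-0.277],[0,0,0],-0.3],[[-0.008,-0.006,-0.277],[0,0,0],0.5],[[-0.008,-0.006,-0.277],[0,0,0],0.5],[[-0.008,-0.006,-0.277],[0,0,0],0.5],[[-0.008,-0.006,-0.277],[0,0,0],0.5]], "newtons": 35}}

```text
t: 8.88
tool_pos: [0.4314, -0.3045, 0.0194]
orientation: [0.209, 3.132, 0.001]
force: [0.0, -1.1, 3.9]
opening: 0.035
```

Emit:
{"name": "jog_arm", "arguments": {"commands": [[[0,0,0.1],[0,0,0],0.5],[[0.01,0.05,0.2],[0,0,0],0.5],[[0.05,0.15,0.22],[0,0,0],0.5],[[0.1,0.25,0.22],[0,0,0],0.5],[[0.13,0.35,0.22],[0,0,0],0.5],[[0.17,0.45,0.22],[0,0,0],0.5],[[0.2,0.55,0.22],[0,0,0],0.5],[[0.23,0.65,0.22],[0,0,0],0.5],[[0.26,0.75,0.22],[0,0,0],0.5],[[0.275,0.805,0.22],[0,0,0],0.5]]}}

```text
t: 10.12
tool_pos: [0.5958, 0.1812, 0.1502]
orientation: [0.207, 3.134, 0.001]
force: [0.5, -1.2, -4.4]
opening: 0.0345
```

Emit:
{"name": "jog_arm", "arguments": {"commands": [[[0,0,0],[0,0,0],0.5],[[0,0,0],[0,0,0],0.5]]}}

```text
t: 10.38
tool_pos: [0.5949, 0.181, 0.1489]
orientation: [-0.206, -3.133, 0.001]
force: [0.8, -1.0, -3.5]
opening: 0.0344
```

Run:
```python
from h import *
c=snap('wrist','w5.png'); s=c['state']
print(s['t'],s['tool_pos'],s['orientation'],s['opening'],s['force'])
print(proj(c,[.5962,.1788,.017]), (np.array([.5962,.1788,.0364])-s['tool_pos'])/.6)
```

```text
10.375 [0.59485038 0.18102455 0.14890571] [-2.05835910e-01 -3.13322545e+00  8.53235166e-04] 0.03439776416119906 [ 0.83321075 -0.96062998 -3.54899621]
[[271.56387535 201.82059889]] [ 0.00224936 -0.00370758 -0.18750951]
```

View pics/w5.png

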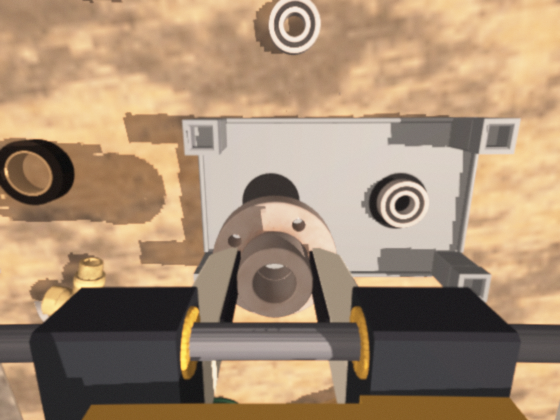

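Emit:
{"name": "jog_arm", "arguments": {"commands": [[[0.0025,-0.004,-0.08],[0,0,0],0.5],[[0.0025,-0.004,-0.14],[0,0,0],0.5],[[0.0025,-0.004,-0.165],[0,0,0],0.5],[[0.0025,-0.004,-0.178],[0,0,0],0.5],[[0.0025,-0.004,-0.186],[0,0,0],0.5],[[0.0025,-0.004,-0.186],[0,0,0],0.5],[[0.0025,-0.004,-0.186],[0,0,0],0.5],[[0.0025,-0.004,-0.186],[0,0,0],-0.18],[[0.0025,-0.004,-0.186],[0,0,0],-0.18],[[0.0025,-0.004,-0.186],[0,0,0],-0.18]]}}

```text
t: 11.68
tool_pos: [0.597, 0.178, 0.0382]
orientation: [-0.208, -3.135, 0.0]
force: [-0.6, -0.3, -0.8]
opening: 0.0543
```

Emit:
{"name": "jog_arm", "arguments": {"commands": [[[0,0,0.03],[0,0,0],-0.18],[[0,0,0.1],[0,0,0],-0.18],[[0,0,0.2],[0,0,0],-0.18],[[-0.05,0,0.25],[0,0,0],-0.18],[[-0.1,-0.05,0.25],[0,0,0],-0.3],[[-0.1,-0.05,0.25],[0,0,0],-0.3]]}}

```text
t: 12.42
tool_pos: [0.5358, 0.147, 0.1899]
orientation: [0.209, 3.133, -0.0]
force: [-0.9, 0.7, -0.4]
opening: 0.0601
```

Run:
```python
from h import *
c=snap('wrist','w6.png'); s=c['state']
print(s['t'],s['tool_pos'],s['orientation'],s['opening'],s['force'])
print(proj(c,[[.5962,.1788,.017],[.5962,.1788,.031],[.5962,.1788,.055],[.6108,.2878,.029]]))
for k in ['hub','bearing']:
  for r in robot.trace('wrist',k): 
    ys,xs=np.nonzero(r['pixels']); print(k,r['p'],r['uv'],xs.min(),xs.max(),ys.min(),ys.max())
```

```text
12.425 [0.53583655 0.14697329 0.18991405] [ 2.08814861e-01  3.13343836e+00 -3.99308808e-04] 0.06012119245908323 [-0.9102638   0.74709016 -0.36313374]
[[312.62585487 242.15154673]
 [314.10559954 247.38664015]
 [316.92964525 257.37355747]
 [425.82620588 246.80701413]]
hub 0.86 [310.0, 245.2] 281 346 214 280
bearing 0.85 [342.0, 95.7] 313 356 76 121
bearing 0.8 [329.8, 19.1] 308 355 0 36
bearing 0.74 [418.8, 240.9] 402 446 223 264
bearing 0.31 [172.1, 63.2] 147 202 46 79
```

View pics/w6.png

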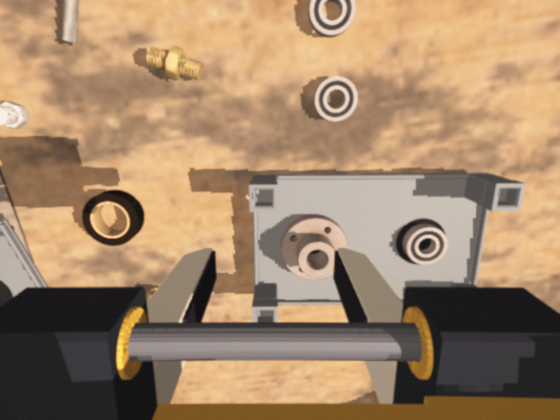

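The hub stands flat on the right pad and the bearing is unchanged. Next is the upper tray.

Emit:
{"name": "jog_arm", "arguments": {"commands": [[[0.02,-0.1,0.05],[0,0,0.01],-0.3],[[0.05,-0.2,0.07],[0,0,0.02],-0.3],[[0.07,-0.3,0.07],[0,0,0.03],-0.3],[[0.08,-0.4,0.07],[0,0,0.04],-0.3],[[0.09,-0.5,0.07],[0,0,0.05],-0.3],[[0.1,-0.6,0.07],[0,0,0.055],-0.3],[[0.1,-0.612,0.07],[0,0,0.055],-0.3],[[0.1,-0.612,0.07],[0,0,0.055],-0.3]]}}

```text
t: 13.58
tool_pos: [0.5981, -0.219, 0.2309]
orientation: [-0.332, 3.123, 0.002]
force: [-0.6, -0.3, 0.4]
opening: 0.0601
```

Run:
```python
from h import *
c=snap('wrist','w7.png'); s=c['state']
print(s['t'],s['tool_pos'],s['orientation'],s['opening'],s['force'])
t=np.array([.624,-.2198]);a=.2127
def B(x,y,z): return [t[0]+x*np.cos(a)-y*np.sin(a),t[1]+x*np.sin(a)+y*np.cos(a),z]
L=[B(-.043,0,.06),B(.043,0,.06),B(0,.055,.017),B(0,-.055,.017),B(-.07,.115,.023),B(-.07,-.115,.023)]
uv=proj(c,L);print(uv.round(1).tolist())
im=cv2.imread('pics/w7.png')
for p in uv: cv2.circle(im,tuple(int(round(v)) for v in p),2,(0,0,255),-1)
cv2.imwrite('pics/w7b.png',im)
```

```text
13.575 [ 0.59806892 -0.21902738  0.2309266 ] [-3.32042234e-01  3.12286243e+00  2.36972414e-03] 0.06006740785942681 [-0.64938518 -0.28907323  0.40060372]
[[267.1, 171.1], [267.7, 254.1], [317.7, 202.7], [218.5, 202.8], [378.7, 138.8], [156.3, 138.9]]
```

View pics/w7b.png

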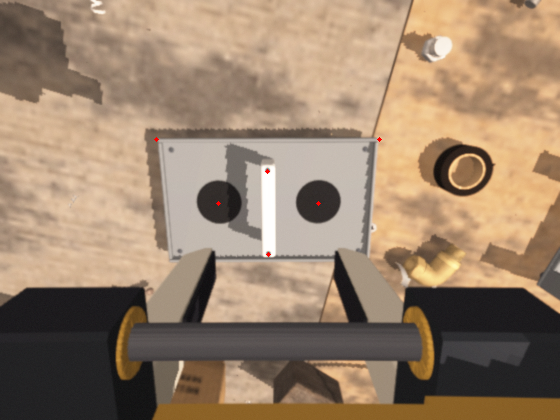

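Emit:
{"name": "jog_arm", "arguments": {"commands": [[[0.043,-0.001,-0.08],[0,0,0],-0.3],[[0.043,-0.001,-0.16],[0,0,0],-0.3],[[0.043,-0.001,-0.24],[0,0,0],-0.3],[[0.043,-0.001,-0.29],[0,0,0],-0.3],[[0.043,-0.001,-0.32],[0,0,0],-0.3],[[0.043,-0.001,-0.32],[0,0,0],-0.3],[[0.043,-0.001,-0.32],[0,0,0],0.8],[[0.043,-0.001,-0.32],[0,0,0],1],[[0.043,-0.001,-0.32],[0,0,0],1],[[0.043,-0.001,-0.32],[0,0,0],1]], "newtons": 50}}

```text
t: 14.88
tool_pos: [0.6242, -0.2188, 0.0396]
orientation: [-0.334, 3.122, 0.002]
force: [0.5, -0.5, -0.7]
opening: 0.0252
```

Emit:
{"name": "jog_arm", "arguments": {"commands": [[[0,0,0],[0,0,0],1],[[0,0,0],[0,0,0],1]]}}

```text
t: 15.12
tool_pos: [0.6242, -0.219, 0.0397]
orientation: [-0.334, 3.122, 0.001]
force: [-0.1, -1.4, 0.4]
opening: 0.0132
```

Emit:
{"name": "jog_arm", "arguments": {"commands": [[[0,0,0.03],[0,0,0],1],[[0,0,0.1],[0,0,0],1],[[0,0,0.18],[0,0,0],1],[[0,0,0.22],[0,0,0],1],[[0,0.03,0.22],[0,0,-0.004],1],[[0,0.08,0.22],[0,0,-0.01],1],[[-0.005,0.14,0.22],[0,0,-0.015],1],[[-0.01,0.2,0.22],[0,0,-0.02],1],[[-0.01,0.26,0.22],[0,0,-0.025],1],[[-0.015,0.32,0.22],[0,0,-0.03],1]]}}

```text
t: 16.38
tool_pos: [0.615, -0.0258, 0.1727]
orientation: [-0.037, 3.139, 0.001]
force: [-0.2, 0.0, -3.4]
opening: 0.0136
```

Run:
```python
from h import *
s=robot.read_state(); n=s['orientation']
print(s['t'],s['tool_pos'],n,s['opening'],s['force'],s['wrist_torque'])
R=cv2.Rodrigues(n)[0]; a=np.arctan2(-R[0,1],R[1,1]); a=(a+np.pi/2)%np.pi-np.pi/2
print('yaw',a,'dturn',(-.1336-a)/2/np.pi,(np.array([.6035,.2333,.17])-s['tool_pos'])/.6)
c=snap('wrist','w8.png')
```

```text
16.375 [ 0.61501272 -0.02576872  0.17265819] [-3.68009203e-02  3.13881499e+00  1.21787467e-03] 0.013570255264824206 [-0.21222299  0.04215261 -3.37903999] [ 0.01306185  0.03229971 -0.02903551]
yaw 0.023448810369200546 dturn -0.024995094476959974 [-0.01918787  0.4317812  -0.00443031]
```

View pics/w8.png

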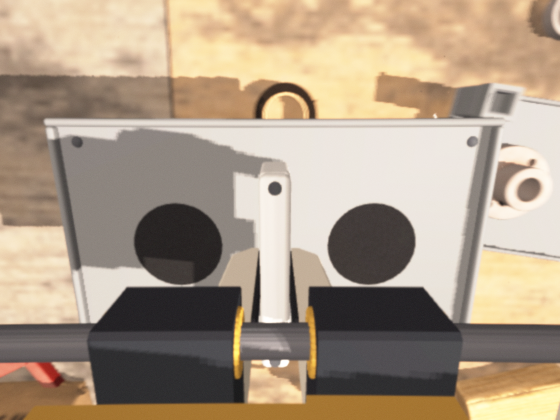

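Emit:
{"name": "jog_arm", "arguments": {"commands": [[[0,0.06,0],[0,0,-0.004],1],[[0,0.13,0],[0,0,-0.008],1],[[-0.005,0.2,0],[0,0,-0.012],1],[[-0.01,0.27,0],[0,0,-0.016],1],[[-0.015,0.34,0],[0,0,-0.02],1],[[-0.019,0.4,0],[0,0,-0.025],1],[[-0.019,0.432,0],[0,0,-0.025],1],[[-0.019,0.432,0],[0,0,-0.025],1],[[-0.019,0.432,0],[0,0,-0.025],1],[[-0.019,0.432,0],[0,0,-0.025],1]]}}

```text
t: 17.68
tool_pos: [0.6035, 0.2366, 0.1726]
orientation: [0.21, 3.132, 0.005]
force: [-0.0, 0.5, -3.3]
opening: 0.0136
```

```bash
python3 - <<'E'
from h import *
s=robot.read_state(); n=s['orientation']
print(s['t'],s['tool_pos'],n,s['opening'],s['force'],s['wrist_torque'])
R=cv2.Rodrigues(n)[0]; a=np.arctan2(-R[0,1],R[1,1]); a=(a+np.pi/2)%np.pi-np.pi/2
print('yaw',a,'dturn',(-.1336-a)/2/np.pi,(np.array([.6035,.2333,.17])-s['tool_pos'])/.6)
c=snap('wrist','w9.png'); c=snap('top','t9.png'); c=snap('side','s9.png')
E
python3 -c "
import cv2
a=cv2.imread('pics/t9.png')[110:240,85:245];cv2.imwrite('pics/t9z.png',cv2.resize(a,None,fx=5,fy=5-.4,interpolation=2))
a=cv2.imread('pics/s9.png')[100:260,190:370];cv2.imwrite('pics/s9z.png',cv2.resize(a,None,fx=4,fy=3.75,interpolation=2))"
```

```text
17.675 [0.60350773 0.2366493  0.17263938] [0.21047921 3.13217429 0.00496442] 0.013583714016910513 [-0.03605543  0.45248307 -3.33007402] [-0.00178354  0.02116165  0.03748151]
yaw -0.13419286038226108 dturn 9.435666040020222e-05 [-1.28825436e-05 -5.58217115e-03 -4.39897492e-03]
```

View pics/w9.png

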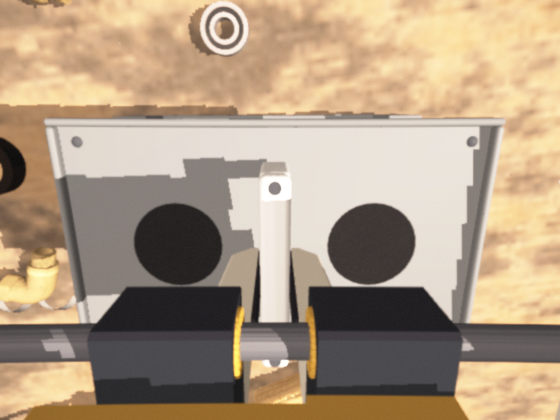

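View pics/t9z.png

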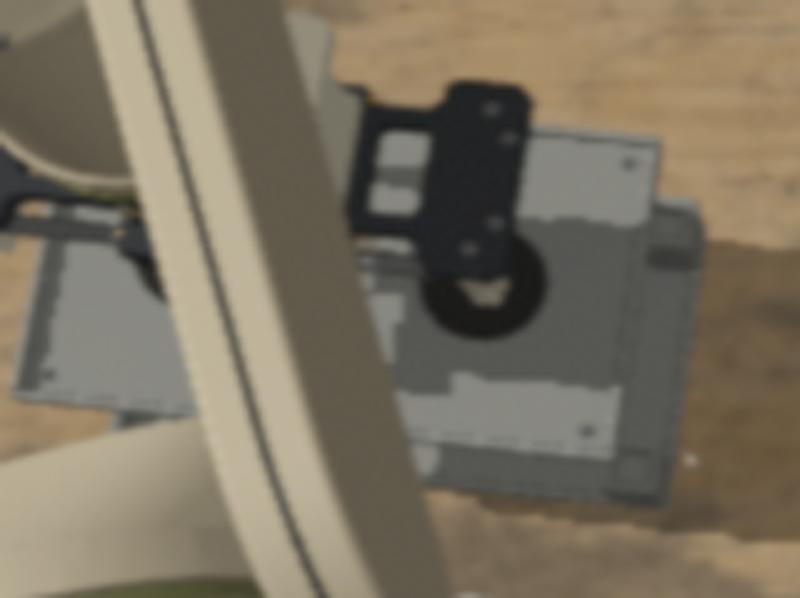

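View pics/s9z.png

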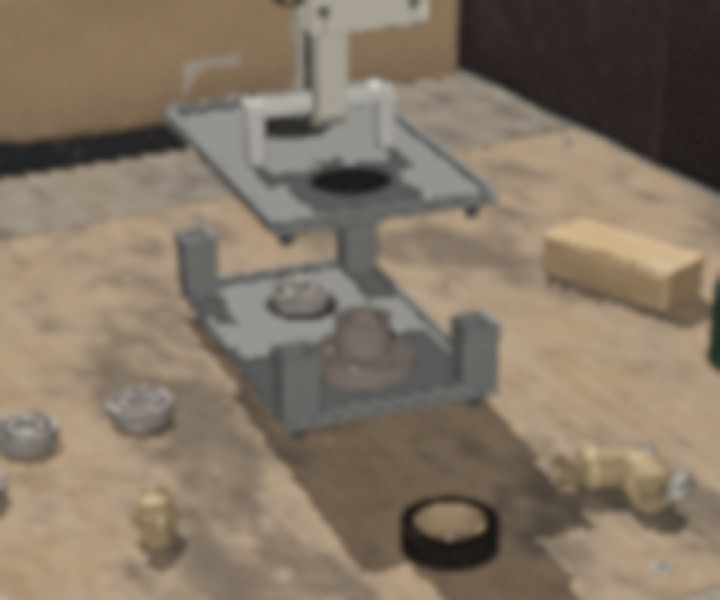

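Run:
```python
import cv2,numpy as np
def z(fn,x,y,w,h,s): return cv2.resize(cv2.imread('pics/'+fn)[y:y+h,x:x+w],None,fx=s,fy=s,interpolation=cv2.INTER_CUBIC)
a=np.hstack([z('w6.png',245,180,40,40,6),z('w6.png',488,176,40,40,6),z('w6.png',245,295,40,40,6)])
b=np.hstack([z('w3.png',215,175,40,40,6),z('w3.png',495,175,40,40,6),z('w2.png',330,120,40,40,6)])
cv2.imwrite('pics/zz.png',np.vstack([a,b]))
```

View pics/zz.png

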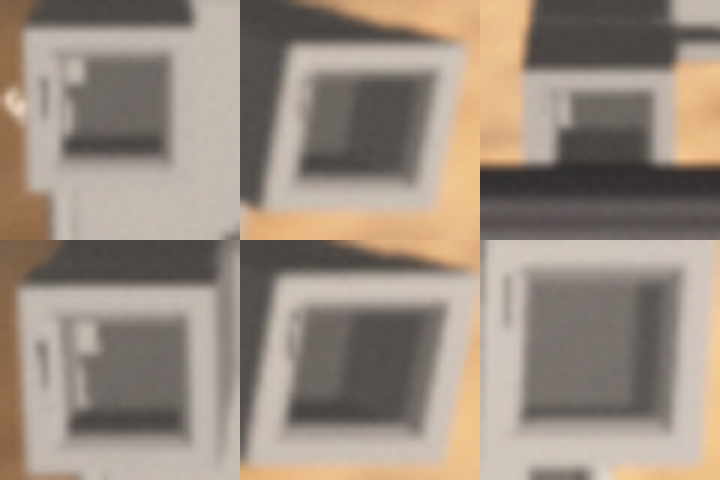

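Run:
```python
from h import *
from m0 import fit
c=snap('wrist'); K=c
def setp(p,o):
    T=np.eye(4);T[:3,:3]=cv2.Rodrigues(np.array(o))[0];T[:3,3]=p
    W=np.linalg.inv(T@np.array(c['tool_from_camera']));c['R']=W[:3,:3];c['t']=W[:3,3]
def pt(ox,oy,U): return (np.array(U)+.5)/6-.5+[ox,oy]
S={'w6':([.53583655,.14697329,.18991405],[.208814861,3.13343836,-.0004]),
'w3':([.54779156,.16510601,.15341202],[-.213231862,-3.13284578,.00013]),
'w2':([.60989891,.28779499,.1236968],[-.209970309,-3.13436914,-.00136])}
L=[(-.058,-.103),(-.058,.103)];t=np.array([.6035,.2333]);a=-.1336
R2=np.array([[np.cos(a),-np.sin(a)],[np.sin(a),np.cos(a)]])
for n,us,Ls in [('w6',[pt(245,180,(113,106)),pt(488,176,(126,127))],L),('w3',[pt(215,175,(127,138)),pt(495,175,(127,128))],L),('w2',[pt(330,120,(122,110))],L[1:])]:
    setp(*S[n]); W=onz(c,us,.064)[:,:2]; print(n,((W-t)@R2-np.array(Ls)).round(4).tolist())
# held tray: in tray frame at present
s=robot.read_state();p=s['tool_pos'];setp(p,s['orientation'])
z0=p[2]-.0397
W=onz(c,[(178,244),(371,243)],z0+.017)[:,:2]; print('pads tool frame',((W-p[:2])@R2).round(4).tolist())
W=onz(c,[(77,142),(472,141)],z0+.017)[:,:2]; print('screws',((W-p[:2])@R2).round(4).tolist())
W=onz(c,[(275,188)],z0+.06)[:,:2]; print('barscrew',((W-p[:2])@R2).round(4).tolist())
W=onz(c,[(46,122),(503,122)],z0+.023)[:,:2]; print('rim',((W-p[:2])@R2).round(4).tolist())
```

```text
pose [0.6035 0.2333] -0.1336 res mm [[0.1, 0.1], [-0.2, 1.0], [0.0, -0.1], [0.3, -0.2], [0.0, -0.3], [-0.2, -0.5]]
pose [ 0.624  -0.2198] 0.2127 res mm [[0.2, -0.5], [0.1, 0.3], [-0.3, 0.0], [0.0, 0.2]]
hub flange [[ 0.4323441  -0.30278465  0.014     ]] boss [[ 0.43284437 -0.30407519  0.038     ]]
bearing [[0.41326108 0.30546996 0.012     ]]
plug [[ 0.43477802 -0.08657981  0.02      ]]
nip [[0.42074847 0.0954666  0.012     ]
 [0.40185543 0.05358879 0.012     ]] [0.41130195 0.0745277  0.012     ]
w6 [[-0.0012, -0.0004], [-0.0016, -0.001]]
w3 [[-0.001, -0.0002], [-0.0017, -0.001]]
w2 [[-0.0015, -0.0004]]
pads tool frame [[-0.0025, -0.0541], [-0.0029, 0.0554]]
screws [[-0.0593, -0.1016], [-0.0597, 0.1032]]
barscrew [[-0.0447, 0.0007]]
rim [[-0.0694, -0.1117], [-0.0694, 0.1135]]
```

Emit:
{"name": "jog_arm", "arguments": {"commands": [[[0.0003,-0.007,-0.03],[0,0,0],1],[[0.0003,-0.007,-0.07],[0,0,0],1],[[0.0003,-0.007,-0.1],[0,0,0],1],[[0.0003,-0.007,-0.105],[0,0,0],1],[[0.0003,-0.007,-0.105],[0,0,0],1],[[0.0003,-0.007,-0.105],[0,0,0],1],[[0.0003,-0.007,-0.105],[0,0,0],1]]}}

```text
t: 18.85
tool_pos: [0.6041, 0.2338, 0.1107]
orientation: [0.209, 3.131, 0.007]
force: [-0.4, -0.2, -2.5]
opening: 0.0135
```

Run:
```python
from h import *
s=robot.read_state(); print(s['t'],s['tool_pos'],s['orientation'],s['force'],s['wrist_torque'])
print((np.array([.6037,.2323,.0917])-s['tool_pos'])/.6)
c=snap('side','s10.png')
a=cv2.imread('pics/s10.png')[130:230,215:335];cv2.imwrite('pics/s10z.png',cv2.resize(a,None,fx=6,fy=6,interpolation=2))
```

```text
18.85 [0.60411884 0.23376161 0.11072846] [0.20889036 3.13058329 0.00654705] [-0.40344794 -0.19207036 -2.53251318] [-0.02546136 -0.01415698  0.00782082]
[-0.00069807 -0.00243601 -0.0317141 ]
```

View pics/s10z.png

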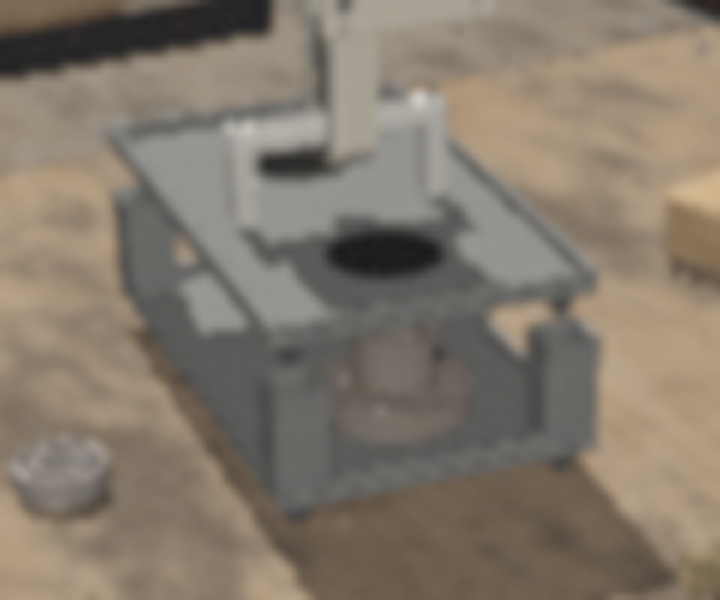

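```bash
cat > g.py <<'E'
from h import *
def go(x,y,z,yaw):
    s=robot.read_state(); R=cv2.Rodrigues(s['orientation'])[0]
    out=[]
    for k in (0,np.pi):
        b=yaw+k; Rd=np.array([[-np.cos(b),-np.sin(b),0],[-np.sin(b),np.cos(b),0],[0,0,-1.]])
        Rd=np.c_[[-np.cos(b),-np.sin(b),0],[-np.sin(b),np.cos(b),0],[0,0,-1.]]
        v=cv2.Rodrigues(Rd@R.T)[0].ravel()/2/np.pi; out.append(v)
    print('t',s['t'],'pos',s['tool_pos'].round(4),'open',round(s['opening'],4),'f',s['force'].round(1),'q6',round(s['q'][5],2))
    print('shift',((np.array([x,y,z])-s['tool_pos'])/.6).round(4),'turn',min(out,key=np.linalg.norm).round(4))
E
python3 -c "
from g import *
go(.6037,.2323,.0917,-.1336)"
```

```text
t 18.9 pos [0.604  0.2337 0.1106] open 0.0132 f [ 0.   0.3 -3.4] q6 -1.15
shift [-0.0005 -0.0023 -0.0314] turn [-0.0006  0.0006 -0.    ]
```

Emit:
{"name": "jog_arm", "arguments": {"commands": [[[-0.0005,-0.0025,-0.005],[-0.0006,0.0006,0],1],[[-0.0005,-0.0025,-0.01],[-0.0006,0.0006,0],1],[[-0.0005,-0.0025,-0.015],[-0.0006,0.0006,0],1],[[-0.0005,-0.0025,-0.02],[-0.0006,0.0006,0],1],[[-0.0005,-0.0025,-0.02],[-0.0006,0.0006,0],1]]}}

```text
t: 19.52
tool_pos: [0.6033, 0.2321, 0.0979]
orientation: [-0.209, -3.134, 0.0]
force: [-0.1, -0.1, -2.7]
opening: 0.0134
```

```bash
python3 -c "
from g import *
go(.6037,.2323,.0917,-.1336)"
```

```text
t 19.525 pos [0.6033 0.2321 0.0979] open 0.0134 f [-0.1 -0.1 -2.7] q6 -1.15
shift [ 0.0006  0.0003 -0.0104] turn [ 0.     -0.0001 -0.    ]
```

Emit:
{"name": "jog_arm", "arguments": {"commands": [[[0.0003,0,-0.005],[0,0,0],1],[[0.0003,0,-0.01],[0,0,0],1],[[0.0003,0,-0.012],[0,0,0],1],[[0.0003,0,-0.012],[0,0,0],1]]}}

```text
t: 20.02
tool_pos: [0.6037, 0.2322, 0.0918]
orientation: [-0.209, -3.135, 0.0]
force: [-3.8, -1.3, 4.7]
opening: 0.0135
```

Emit:
{"name": "jog_arm", "arguments": {"commands": [[[0,0,0],[0,0,0],0.3],[[0,0,0],[0,0,0],0.3],[[0,0,0],[0,0,0],0.3],[[0,0,0],[0,0,0],0.3]]}}

```text
t: 20.52
tool_pos: [0.6037, 0.2321, 0.0917]
orientation: [-0.209, -3.135, 0.0]
force: [0.6, -0.2, -0.7]
opening: 0.0326
```

Emit:
{"name": "jog_arm", "arguments": {"commands": [[[0,0,0.05],[0,0,0],0.3],[[0,0,0.15],[0,0,0],0.3],[[-0.05,-0.05,0.25],[0,0,0],0.3],[[-0.12,-0.12,0.25],[0,0,0],-0.3],[[-0.16,-0.16,0.25],[0,0,0],-0.3],[[-0.2,-0.2,0.25],[0,0,0],-0.3],[[-0.2,-0.2,0.25],[0,0,0],-0.3]]}}

```text
t: 21.4
tool_pos: [0.4829, 0.111, 0.2421]
orientation: [0.212, 3.134, -0.0]
force: [0.9, 0.1, 0.6]
opening: 0.0599
```

Run:
```python
from g import *
go(.411,.0745,.2,-.43)
c=snap('side','s11.png')
a=cv2.imread('pics/s11.png')[130:230,215:335];cv2.imwrite('pics/s11z.png',cv2.resize(a,None,fx=6,fy=6,interpolation=2))
c=snap('wrist','w11.png')
t=np.array([.6035,.2333]);a=-.1336
def B(x,y,z): return [t[0]+x*np.cos(a)-y*np.sin(a),t[1]+x*np.sin(a)+y*np.cos(a),z]
uv=proj(c,[B(-.043,0,.112),B(0,.055,.069),B(0,-.055,.069)]);print(uv)
im=cv2.imread('pics/w11.png')
for p in uv: cv2.circle(im,tuple(int(round(v)) for v in p),2,(0,0,255),-1)
cv2.imwrite('pics/w11.png',im)
```

```text
t 21.4 pos [0.4829 0.111  0.2421] open 0.0599 f [0.9 0.1 0.6] q6 -1.31
shift [-0.1199 -0.0609 -0.0702] turn [ 0.0001  0.0001 -0.047 ]
[[424.70400385 263.6975612 ]
 [456.12037863 283.98170592]
 [350.91723845 283.61584948]]
```

View pics/s11z.png

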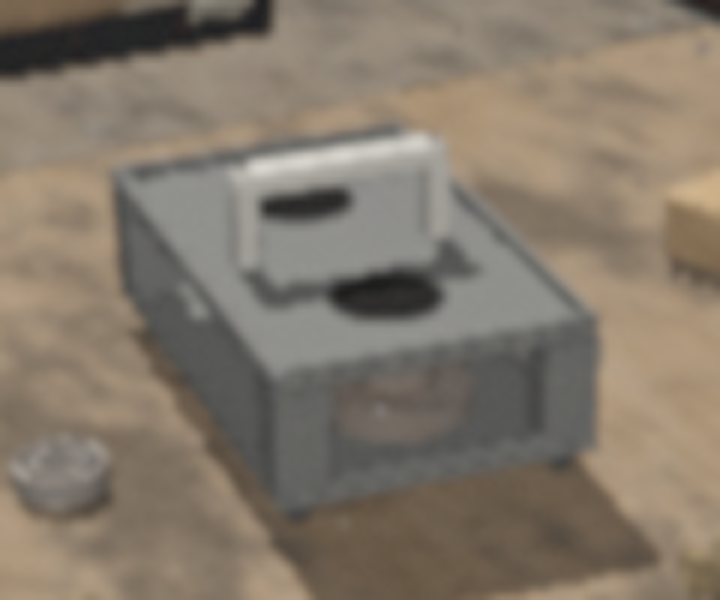

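View pics/w11.png

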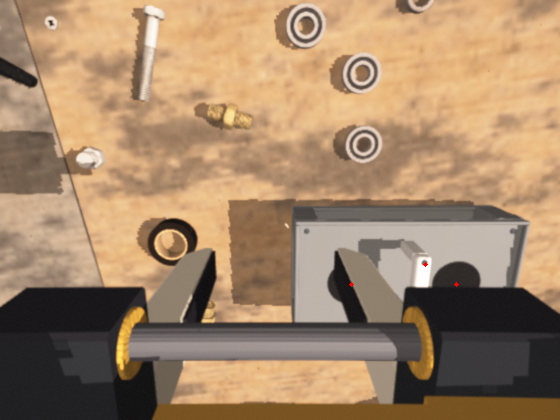

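The upper tray is stacked and level, with the pins down. Next is the nipple, at (230,117) in this view.

Emit:
{"name": "jog_arm", "arguments": {"commands": [[[-0.05,-0.03,-0.05],[0,0,-0.02],-0.3],[[-0.1,-0.06,-0.07],[0,0,-0.04],-0.3],[[-0.12,-0.061,-0.07],[0,0,-0.047],-0.3],[[-0.12,-0.061,-0.07],[0,0,-0.047],-0.3],[[-0.12,-0.061,-0.07],[0,0,-0.047],-0.3]]}}

```text
t: 22.12
tool_pos: [0.4131, 0.0761, 0.2005]
orientation: [0.666, 3.068, 0.001]
force: [0.9, -0.7, 0.4]
opening: 0.0606
```

Run:
```python
from g import *
go(.411,.0745,.004,-.424)
c=snap('wrist','w12.png')
for r in robot.trace('wrist','nipple'):
    m=r['pixels'].astype(np.uint8); 
    print(r['p'],r['uv'],m.sum(),cv2.minAreaRect(cv2.findNonZero(m)),onz(c,r['uv'],.012))
print(proj(c,[[.411,.0745,.012],[.4207,.0955,.012],[.4019,.0536,.012]]))
cv2.imwrite('pics/w12z.png',cv2.resize(cv2.imread('pics/w12.png')[130:250,190:350],None,fx=5,fy=5,interpolation=2))
```

```text
t 22.125 pos [0.4131 0.0761 0.2005] open 0.0606 f [ 0.9 -0.7  0.4] q6 -1.08
shift [-0.0034 -0.0027 -0.3275] turn [-0.      0.0003  0.0005]
0.69 [269.0, 186.6] 791 ((270.5, 185.0), (24.0, 45.0), 90.0) [[0.41191727 0.07133783 0.012     ]]
[[271.43938721 184.54109551]
 [294.11624913 184.6496669 ]
 [249.09521212 184.91109844]]
```

View pics/w12z.png

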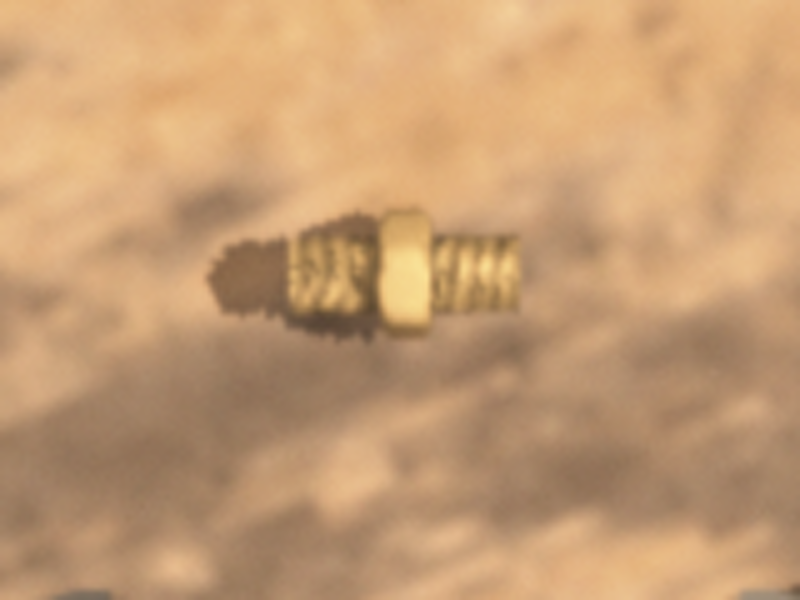

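Emit:
{"name": "jog_arm", "arguments": {"commands": [[[-0.0035,-0.003,-0.12],[0,0,0],-0.3],[[-0.0035,-0.003,-0.22],[0,0,0],-0.3],[[-0.0035,-0.003,-0.28],[0,0,0],-0.3],[[-0.0035,-0.003,-0.31],[0,0,0],-0.3],[[-0.0035,-0.003,-0.328],[0,0,0],-0.3],[[-0.0035,-0.003,-0.328],[0,0,0],-0.3],[[-0.0035,-0.003,-0.328],[0,0,0],0.3],[[-0.0035,-0.003,-0.328],[0,0,0],0.3],[[-0.0035,-0.003,-0.328],[0,0,0],0.3],[[-0.0035,-0.003,-0.328],[0,0,0],0.3]], "newtons": 25}}

```text
t: 23.48
tool_pos: [0.4119, 0.0743, 0.0046]
orientation: [0.666, 3.067, 0.001]
force: [-0.1, 0.6, 6.4]
opening: 0.0455
```

Run:
```python
from g import *
go(.6108,.2878,.0735,-.1336-np.pi/2)
go(.6108,.2878,.0735,-.1336)
```

```text
t 23.475 pos [0.4119 0.0743 0.0046] open 0.0455 f [-0.1  0.6  6.4] q6 -1.09
shift [0.3315 0.3559 0.1148] turn [ 0.0003  0.0005 -0.2032]
t 23.475 pos [0.4119 0.0743 0.0046] open 0.0455 f [-0.1  0.6  6.4] q6 -1.09
shift [0.3315 0.3559 0.1148] turn [-0.0001  0.0006  0.0468]
```

Emit:
{"name": "jog_arm", "arguments": {"commands": [[[0,0,0.1],[0,0,0],0.3],[[0,0,0.2],[0,0,0],0.3],[[0.05,0.05,0.3],[0,0,-0.025],0.3],[[0.1,0.1,0.3],[0,0,-0.05],0.3],[[0.15,0.15,0.3],[0,0,-0.075],0.3],[[0.2,0.2,0.3],[0,0,-0.1],0.3],[[0.25,0.25,0.3],[0,0,-0.125],0.3],[[0.29,0.3,0.3],[0,0,-0.15],0.3],[[0.32,0.34,0.3],[0,0,-0.175],0.3],[[0.331,0.356,0.3],[0,0,-0.203],0.3]]}}

```text
t: 24.72
tool_pos: [0.6107, 0.2891, 0.1837]
orientation: [2.366, 2.062, -0.003]
force: [-0.6, 0.1, -0.7]
opening: 0.0455
```

Emit:
{"name": "jog_arm", "arguments": {"commands": [[[0,0,0],[0,0,-0.005],0.3],[[0,0,0],[0,0,-0.005],0.3]]}}

```text
t: 24.98
tool_pos: [0.6102, 0.2887, 0.1832]
orientation: [2.396, 2.028, -0.005]
force: [-0.2, 0.4, -0.7]
opening: 0.0455
```

Run:
```python
from g import *
go(.6105,.2878,.0745,-.1336-np.pi/2)
c=snap('wrist','w13.png')
```

```text
t 24.975 pos [0.6102 0.2887 0.1832] open 0.0455 f [-0.2  0.4 -0.7] q6 0.53
shift [ 0.0004 -0.0015 -0.1811] turn [ 0.0006 -0.0001  0.0051]
```

View pics/w13.png

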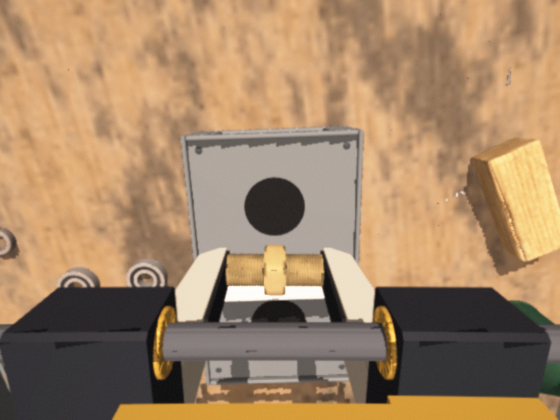

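Run:
```python
from g import *
c=snap('wrist')
t=np.array([.6035,.2333]);a=-.1336
def B(x,y,z): return [t[0]+x*np.cos(a)-y*np.sin(a),t[1]+x*np.sin(a)+y*np.cos(a),z]
print(proj(c,[B(-.043,0,.112),B(.043,0,.112),B(0,.055,.069),B(0,-.055,.069),B(.07,-.115,.075),B(.07,.115,.075),c['state']['tool_pos']]).round(0).tolist())
print('cam',-c['R'].T@c['t'])
```

```text
[[220.0, 294.0], [336.0, 291.0], [275.0, 206.0], [279.0, 323.0], [356.0, 381.0], [366.0, 129.0], [275.0, 266.0]]
cam [0.62312336 0.36575715 0.34836378]
```

The gripper is over the left pad and the overlay matches. Lowering the nipple.

Emit:
{"name": "jog_arm", "arguments": {"commands": [[[0.0004,-0.0015,-0.08],[0,0,0.005],0.3],[[0.0004,-0.0015,-0.13],[0,0,0.005],0.3],[[0.0004,-0.0015,-0.16],[0,0,0.005],0.3],[[0.0004,-0.0015,-0.174],[0,0,0.005],0.3],[[0.0004,-0.0015,-0.182],[0,0,0.005],0.3],[[0.0004,-0.0015,-0.182],[0,0,0.005],0.3],[[0.0004,-0.0015,-0.182],[0,0,0.005],0.3],[[0.0004,-0.0015,-0.182],[0,0,0.005],-0.05]]}}

```text
t: 26.08
tool_pos: [0.6112, 0.2879, 0.0754]
orientation: [2.364, 2.064, -0.002]
force: [-0.1, -0.2, -0.0]
opening: 0.048
```

Emit:
{"name": "jog_arm", "arguments": {"commands": [[[0,0,0],[0,0,0],-0.15],[[0,0,0],[0,0,0],-0.15],[[0,0,0],[0,0,0],-0.15],[[0,0,0.04],[0,0,0],-0.15],[[0,0,0.1],[0,0,0],-0.15],[[0,0,0.18],[0,0,0],-0.15],[[-0.05,0,0.22],[0,0,0],-0.15],[[-0.12,0.02,0.22],[0,0,0],-0.15],[[-0.2,0.02,0.22],[0,0,0],-0.15]]}}

```text
t: 27.2
tool_pos: [0.4904, 0.3004, 0.208]
orientation: [2.364, 2.064, 0.0]
force: [0.2, 0.3, -0.1]
opening: 0.0535
```

Run:
```python
from g import *
go(.4348,-.0866,.2,-.1336-np.pi/2)
c=snap('side','s14.png');cv2.imwrite('pics/s14z.png',cv2.resize(cv2.imread('pics/s14.png')[130:230,215:335],None,fx=6,fy=6,interpolation=2))
c=snap('wrist','w14.png')
c=snap('top','t14.png')
for r in robot.trace('top','nipple'): print(r['p'],r['uv'],onz(c,r['uv'],.081))
```

```text
t 27.2 pos [0.4904 0.3004 0.208 ] open 0.0535 f [ 0.2  0.3 -0.1] q6 0.6
shift [-0.0927 -0.645  -0.0133] turn [0.0004 0.0004 0.0002]
0.57 [138.3, 173.4] [[0.61128779 0.2868419  0.081     ]]
```

View pics/s14z.png

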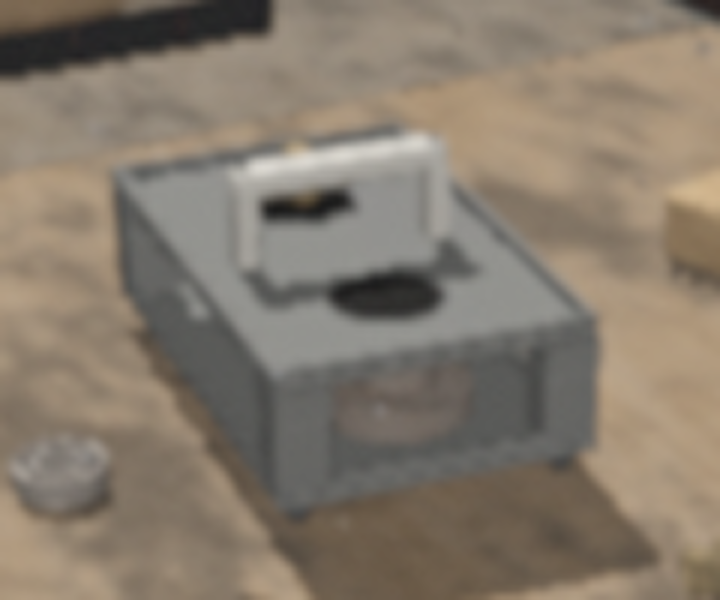

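View pics/w14.png

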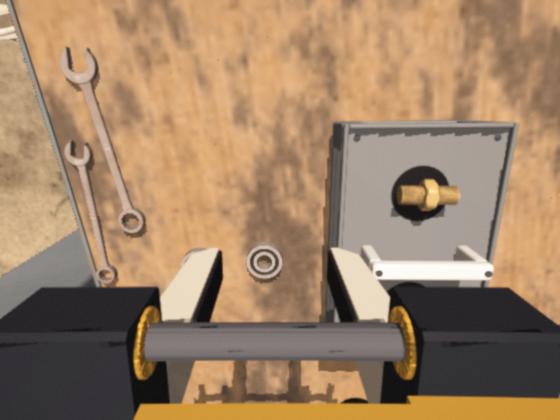

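The nipple lies centred on the left pad at (428,195). Next is the plug.

Emit:
{"name": "jog_arm", "arguments": {"commands": [[[-0.02,-0.1,0],[0,0,0],0.14],[[-0.04,-0.2,0],[0,0,0],0.14],[[-0.06,-0.3,0],[0,0,0],0.14],[[-0.08,-0.4,-0.05],[0,0,0],0.14],[[-0.09,-0.5,-0.07],[0,0,0],0.14],[[-0.093,-0.6,-0.09],[0,0,0],0.14],[[-0.093,-0.645,-0.09],[0,0,0],0.14],[[-0.093,-0.645,-0.09],[0,0,0],0.14],[[-0.093,-0.645,-0.09],[0,0,0],0.14]]}}

```text
t: 28.52
tool_pos: [0.4355, -0.087, 0.1541]
orientation: [2.363, 2.064, -0.0]
force: [0.5, 0.1, -0.3]
opening: 0.04
```

Run:
```python
from g import *
go(.4348,-.0866,.0125,-.1336-np.pi/2)
c=snap('wrist','w15.png')
print(proj(c,[[.4348,-.0866,0.01],[.4348,-.0866,0.024]]))
for r in robot.trace('wrist','plug'):
    m=r['pixels'].astype(np.uint8); print(r['p'],r['uv'],cv2.boundingRect(cv2.findNonZero(m)),onz(c,r['uv'],.015))
```

```text
t 28.525 pos [ 0.4355 -0.087   0.1541] open 0.04 f [ 0.5  0.1 -0.3] q6 -0.18
shift [-0.0012  0.0007 -0.236 ] turn [0.0005 0.0004 0.0002]
[[273.18934161 196.27196923]
 [273.18153438 200.23143787]]
0.57 [273.7, 196.4] (262, 184, 26, 27) [[ 0.43540498 -0.08553249  0.015     ]]
0.57 [409.3, 103.8] (358, 65, 74, 71) [[ 0.55604779 -0.0231634   0.015     ]]
```

View pics/w15.png

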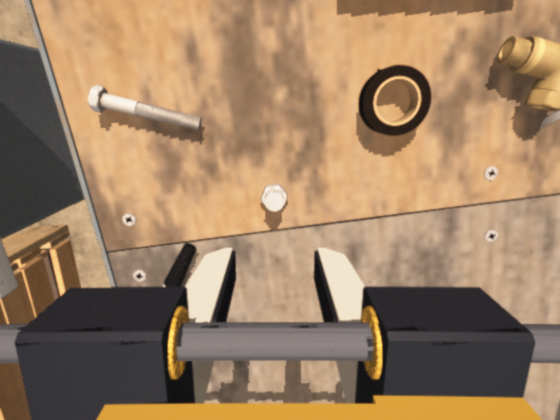

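Emit:
{"name": "jog_arm", "arguments": {"commands": [[[-0.001,0.001,-0.1],[0,0,0],0.14],[[-0.001,0.001,-0.17],[0,0,0],0.14],[[-0.001,0.001,-0.21],[0,0,0],0.14],[[-0.001,0.001,-0.228],[0,0,0],0.14],[[-0.001,0.001,-0.235],[0,0,0],0.14],[[-0.001,0.001,-0.235],[0,0,0],0.14],[[-0.001,0.001,-0.235],[0,0,0],0.9],[[-0.001,0.001,-0.235],[0,0,0],0.9],[[-0.001,0.001,-0.235],[0,0,0],0.9],[[-0.001,0.001,-0.235],[0,0,0],0.9]], "newtons": 20}}

```text
t: 29.88
tool_pos: [0.4351, -0.0858, 0.0134]
orientation: [2.361, 2.066, 0.0]
force: [-0.0, 1.2, 3.1]
opening: 0.0162
```

```bash
python3 -c "
from g import *
go(.5962,.1788,.084,-.1336-np.pi/2)"
```

```text
t 29.875 pos [ 0.4351 -0.0858  0.0134] open 0.0162 f [-0.   1.2  3.1] q6 -0.17
shift [0.2685 0.4411 0.1177] turn [ 0.0005  0.0005 -0.0001]
```

Emit:
{"name": "jog_arm", "arguments": {"commands": [[[0,0,0.1],[0,0,0],0.9],[[0,0,0.2],[0,0,0],0.9],[[0.03,0.06,0.28],[0,0,0],0.9],[[0.08,0.13,0.28],[0,0,0],0.9],[[0.13,0.21,0.28],[0,0,0],0.9],[[0.18,0.29,0.28],[0,0,0],0.9],[[0.22,0.37,0.28],[0,0,0],0.9],[[0.26,0.43,0.28],[0,0,0],0.9],[[0.2685,0.441,0.28],[0,0,0],0.9],[[0.2685,0.441,0.28],[0,0,0],0.9]]}}

```text
t: 31.12
tool_pos: [0.5958, 0.1785, 0.1807]
orientation: [2.361, 2.067, -0.002]
force: [-0.2, -0.6, -1.1]
opening: 0.0162
```

Run:
```python
from g import *
go(.5962,.1788,.084,-.1336-np.pi/2)
c=snap('wrist','w16.png')
```

```text
t 31.125 pos [0.5958 0.1785 0.1807] open 0.0162 f [-0.2 -0.6 -1.1] q6 0.34
shift [ 0.0006  0.0005 -0.1611] turn [ 0.0006  0.0003 -0.0002]
```

View pics/w16.png

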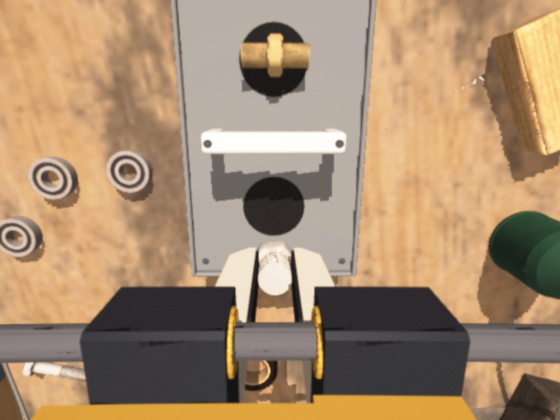

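Run:
```python
from g import *
c=snap('wrist')
p=c['state']['tool_pos']
print(proj(c,[p+[0,0,-.0134+h] for h in (0,.01,.024)]))
cv2.imwrite('pics/w16z.png',cv2.resize(cv2.imread('pics/w16.png')[220:310,210:340],None,fx=6,fy=6,interpolation=2))
```

```text
[[274.50437377 255.25691235]
 [274.55770243 263.07402461]
 [274.64252593 275.51059613]]
```

View pics/w16z.png

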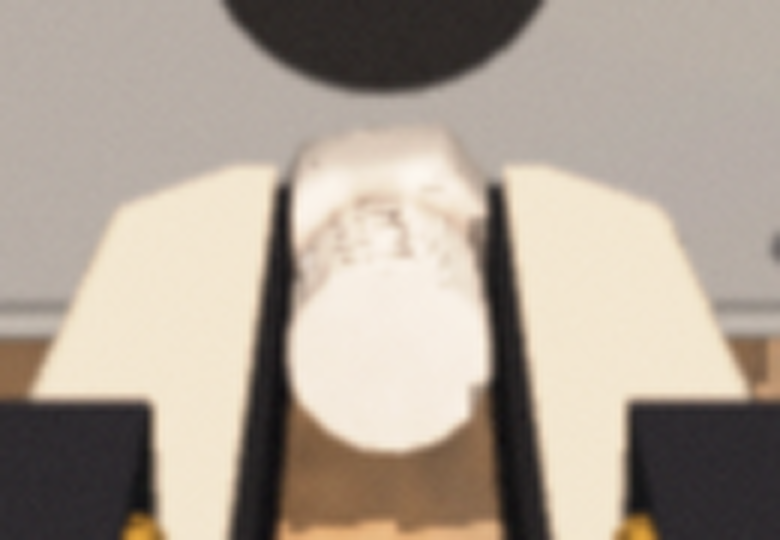

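The plug is upright in the fingers, and the right pad is clear at (274,205). Lowering it.

Emit:
{"name": "jog_arm", "arguments": {"commands": [[[0.0006,0.002,-0.07],[0,0,0],0.9],[[0.0006,0.002,-0.12],[0,0,0],0.9],[[0.0006,0.002,-0.145],[0,0,0],0.9],[[0.0006,0.002,-0.156],[0,0,0],0.9],[[0.0006,0.002,-0.163],[0,0,0],0.9],[[0.0006,0.002,-0.163],[0,0,0],0.9],[[0.0006,0.002,-0.163],[0,0,0],0.9],[[0.0006,0.002,-0.163],[0,0,0],0.3],[[0.0006,0.002,-0.163],[0,0,0],0.3],[[0.0006,0.002,-0.163],[0,0,0],0.3]]}}

```text
t: 32.48
tool_pos: [0.5962, 0.1788, 0.0835]
orientation: [2.362, 2.065, -0.001]
force: [0.4, -0.5, -0.2]
opening: 0.0325
```

Emit:
{"name": "jog_arm", "arguments": {"commands": [[[0,0,0],[0,0,0],0.3],[[0,0,0.04],[0,0,0],0.3],[[0,0,0.1],[0,0,0],0.3],[[0,0,0.2],[0,0,0],0.3],[[-0.08,0,0.22],[0,0,0],0.3],[[-0.16,0,0.22],[0,0,0],0.3],[[-0.2,0,0.22],[0,0,0],0.3],[[-0.2,0,0.22],[0,0,0],0.3]]}}

```text
t: 33.48
tool_pos: [0.4754, 0.179, 0.2159]
orientation: [2.36, 2.066, 0.0]
force: [-0.3, -0.1, 0.6]
opening: 0.0327
```

Run:
```python
from g import *
go(0,0,0,0)
t=np.array([.6035,.2333]);a=-.1336
R2=np.array([[np.cos(a),-np.sin(a)],[np.sin(a),np.cos(a)]])
for n in ['top','wrist','side']:
  c=snap(n,n+'17.png')
  for k,z in [('nipple',.081),('plug',.081),('top_tray',.069)]:
    for r in robot.trace(n,k)[:2]: print(n,k,round(r['p'],2),r['uv'],((onz(c,r['uv'],z)[0,:2]-t)@R2).round(4))
cv2.imwrite('pics/top17z.png',cv2.resize(cv2.imread('pics/top17.png')[120:240,90:250],None,fx=5,fy=5,interpolation=2))
cv2.imwrite('pics/side17z.png',cv2.resize(cv2.imread('pics/side17.png')[130:260,210:370],None,fx=4.5,fy=4.5,interpolation=2))
```

```text
t 33.475 pos [0.4754 0.179  0.2159] open 0.0327 f [-0.3 -0.1  0.6] q6 0.4
shift [-0.7923 -0.2984 -0.3599] turn [ 9.000e-04  1.000e-04 -2.288e-01]
top plug 0.62 [193.1, 179.9] [-0.0002 -0.0606]
top top_tray 0.75 [203.2, 175.8] [ 0.0138 -0.0781]
wrist nipple 0.86 [426.4, 36.7] [-0.0014  0.0571]
wrist plug 0.56 [406.8, 182.2] [-0.0038 -0.056 ]
wrist top_tray 0.66 [415.0, 118.6] [ 0.0018 -0.0036]
side plug 0.41 [280.3, 176.9] [ 0.0004 -0.0671]
side top_tray 0.72 [269.3, 173.7] [-0.0094 -0.0133]
```

View pics/top17z.png

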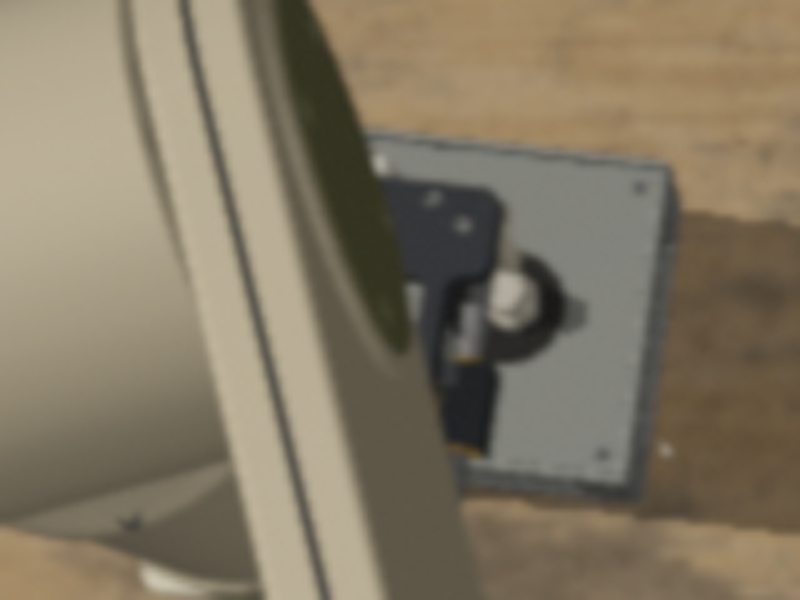

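View pics/side17z.png

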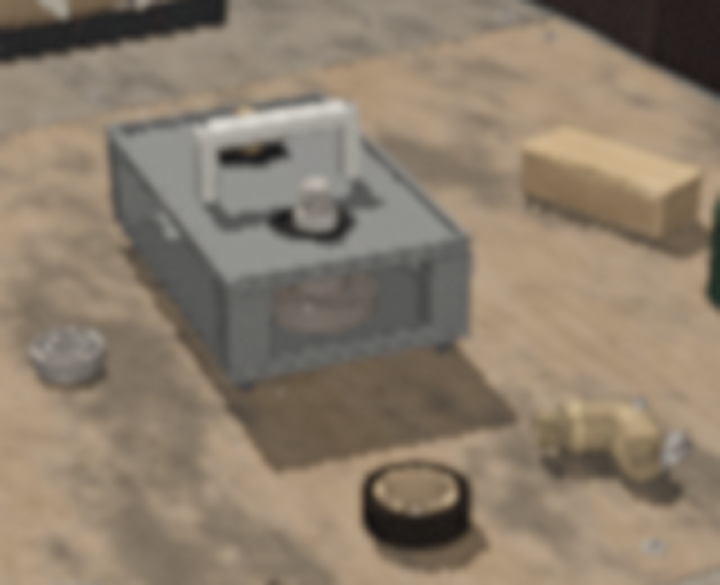

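View pics/wrist17.png

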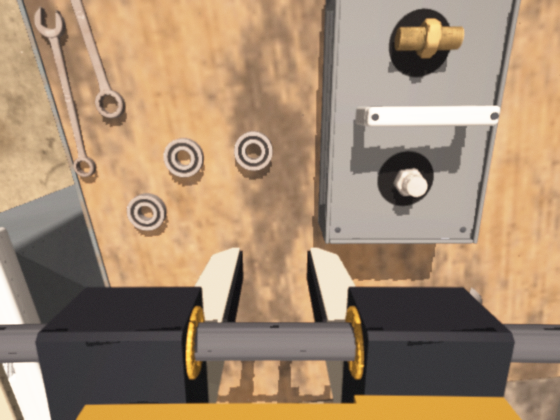

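The nipple lies on the left pad at (428,38). The plug stands on the right pad at (410,183), with estimates 1–6 mm from centre. The tray is seated. The elbow and tape are where they were. The gripper is clear, so I'm handing in.

```bash
python3 -c "
from plant import robot
print(robot.close_job())"
```

```text
the job is handed in; nothing more can be done
None
```

I packed the kit and handed it in at about 33.5 s of the 115 s allowed. `close_job()` gives no verdict, so the result rests on my own checks.

- **Lower tray:** the bearing (the leftmost one) and the hub lie flat on their pads. Camera checks put both within about 2 mm of where they should be. I could not re-measure them directly once the upper tray covered them.
- **Upper tray:** it went down with no contact force until the pins bottomed out, at the height expected for a seated tray (52 mm). The side view shows it level and square.
- **Nipple and plug:** in the last wrist view the nipple was about 2 mm from its pad's centre and the plug about 4 mm. The plug stands upright.
- **Elbow and tape:** they look unmoved in the last side picture; I did not measure them.

**Disagreements:**
- The three cameras gave slightly different positions for the plug. The top view put it about 6 mm off centre, partly hidden by the gripper. The side view put it about 12 mm off, which is the least certain because the angle is oblique and the assumed height matters. All are within the 15 mm limit.
- The top-camera and wrist-camera positions of the lower tray differed by about 1.5 mm, and I allowed for that when stacking.
- The network missed the hub in the first top view, so I picked it out by eye and confirmed it with the wrist camera.

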